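Put the hanging tyre lever away in the slot block

ROBOT

A 7-joint arm with a two-finger parallel gripper is mounted at the origin on the work surface. World frame = base frame: x ahead of the robot, y to its left, z up, the work surface at z = 0. Lengths are in m, angles in rad, forces in N, time in s.
With the tool pointing down it reaches from about 0.35 to 0.9 m from the base axis. Payload 8.1 kg.
Tool frame: the origin (TCP) lies midway between the tips of the shut fingers; the grasp point (between the pads) lies 19 mm behind it; z points along the fingers, x is the direction in which the jaws open and shut, and the axes are right-handed (so a half turn about z gives the same grasp; the last joint's range is limited). The gripper opens to 92 mm and grips with 3 to 60 N. Pads are 19 mm wide; open, the fingers measure 130 mm over their backs; the gripper's body (75 mm by 190 mm) begins 47 mm behind the grasp point.
Start: joints at [1.143, 0.434, 0.025, 1.573, -0.012, 1.134, -0.075], TCP at [0.199, -0.592, 0.227] pointing down, gripper open.
Joint ranges: [-2.62, 2.62], [-0.44, 2.09], [-1.27, 1.32], [0.08, 2.57], [-1.32, 4.46], [0.12, 2], [-2.74, 2.74]. Speed limits (rad/s): [2.22, 2.22, 3.01, 3.01, 3.14, 3.14, 3.14].

INTERFACE

Orientations are given as a rotation vector (axis times angle).
In Python, from cell import arm gives the robot as it stands. The module is installed in compiled form; this text tells all that it offers.
- The arm moves only by the tool play_rows, never from a script. Its argument "motion" is a list of rows, each a list of 7 numbers: the gripper's target within -1 to 1 (fully open at 1, half-way at 0, shut at -1), then the shift along the tool's x, y, z in mm, then the turn, a rotation vector about the tool's x, y, z in rad. In form: [[claw, tx, ty, tz, ax, ay, az], ...]. A call has 1 to 10 rows; each row is the pose to reach, as a shift and turn from the pose measured when the call began, along the tool's axes at that moment; what a row does not reach only later rows make up. A row lasts 1/10 s, in which the tool goes at most 50 mm and 8.59 degrees, less where a joint would pass 70% of its speed; a pose out of reach is approached as far as the arm can. A call with a gripper value outside its range is refused whole. The fingers move at their own pace and stop on an object; "force" is the grip in N (left out, the last holds). Time passes only in rows, so rows that repeat a pose let the fingers close. It gives the time, the measured TCP pose, the force and the opening at its end, in the units of the state.
- arm.observe(): the state, without advancing time (a new reading comes with each control period).
- arm.get_image(name): name is "side" or "top" or "wrist"; returns a dict with "img" (384x512x3 uint8, blue, green, red), "depth" (384x512 float32, m along the optical axis (not along the pixel's ray), 0 where there is no reading), "K" (3x3 intrinsics, pixels), "rvec" (rotation vector, rad) and "tvec" (3), from world to camera coordinates, as OpenCV has them. Camera axes: x right, y down, z forward; pixel columns grow to the right and rows downward; lengths in m; the calibration is good to about 2 mm. A picture is of the moment at which its call begins.
- arm.sign_off(): hands the job in, once; it reports no verdict.
Trained networks look in a picture, given as the dict that the camera call returned (one of the last four; its "shot" number tells which), for a name from the list of things; names that differ only in an ending like _2 or _b are one class to them, and where a whole thing is asked for, a point or a joint stands for the part that bears it (a point fixed in the world has none). Each returns a list of dicts, best first, with "score" (0 to 1); they miss things now and then, are a little off and sometimes report something else, mostly with a low value. They report only what shows in the picture. A call takes as long as a camera call. They do not tell look-alikes from the thing itself.
- arm.look_for(picture, query): "box" ([left, top, width, height] as shares, 0 to 1, of the picture: columns of its width, rows of its height, round what is visible of it).
The state is a dict: "clock": time; "joints": joint angles; "dq": joint speeds; "joint_efforts": joint torques, N m; "position": TCP position; "ee_rot": TCP orientation; "force": force on the tool from outside, world axes, zero at the start; "ft_torque": the same for the moment, N m; "width": opening from 0.0 (shut) to 1.0 (fully open).
Only numpy, scipy, OpenCV 4.12 (cv2) and the standard library are available. Lean on these libraries where they do the work, as an engineer would, in place of code of your own. Each camera call takes 0.05 s, during which the arm holds its last target. There are 200 camera calls.

TASK

Take the orange tyre lever off its hook (raise it a little so the eye clears the lip, then draw it out) and stand it upright, eye at the top, in the slot of the white block on the aluminium rail, fully home on the slot's floor, then let go. The block slides on its rail, so look or feel for where the slot is today; leave the other tools hanging and everything else where it stands.

Things in the scene. Friction and masses are not known exactly. Their poses are not given: they have to be found in the camera images.
- lever: Orange tyre lever with black stripe, 70 g: a straight flat bar 174.5 mm long, 24 mm wide (own y), 9 mm thick (own x). Hangs upright from one of the three hooks, x and y parallel to the rack's. Origin: middle of the hanging eye at its top; z points up the bar. Top edge 19.5 mm above the origin; the eye is open from 14 mm below to 11 mm above it, 10 mm wide; below that, solid bar.
- lever_grip (a point): Good place to pinch the lever from above, across its 24 mm width (one finger on each side along its y): on its axis, 42 mm below its origin; axes as the lever's.
- lever_foot (a point): Middle of the lever's square lower end, 155 mm below the lever's origin along its axis; axes as the lever's.
- rack: White steel frame, fixed: pine foot 100 x 360 x 18 mm, two 14 mm posts 340 mm apart and 262 mm high, a thin bar 26 mm tall across their tops. Origin: centre of the foot's underside; y along the bar; the hooks point to its -x. Hooks at y = -100, 0, 100 mm: level steel rods 6 mm thick, centre 250 mm high, running from x = 0 to -58 mm. Tools hang at x = -40 mm.
- hook_tip (a point): Rod end of the middle hook, at rod height, 58 mm out from the bar; axes as the rack's. Here each hook turns up into a lip: top 9 mm above the rod's centre, outer face 3 mm beyond this point. To unhook a tool raise it 12 mm (7 to 17 will do), then draw it level along the rack's -x until its eye is 17 mm or more beyond this point.
- dock: Aluminium rail plate 170 (x) x 64 (y) x 12 mm, fixed; origin at the centre of its underside, z up. On it a white plastic slot block, 112 (x) x 60 (y) x 50 mm, has been left anywhere up to 15 mm either way along the dock's x; where is not reported. It is stiff: more than 50 N to shift it. In its middle is one slot, 13 mm wide (along x), 30 mm long (along y), 45 mm deep.
- block_top (a point): Fixed point of the dock: on its centre line at the height of the block's top face, 62 mm above the dock's origin; axes as the dock's. The slot's centre lies within 15 mm of it along x (0 along y); its black floor is 45 mm below; 1 mm chamfer at the mouth. The top face is flat all round the slot, so it can be probed with the lever's foot, or the slot seen by camera.
- wrench: Chrome wrench, 160 mm long, 120 g, hanging by the same kind of eye from another hook; origin at the middle of its eye.
- gauge: Silver dial gauge, 135 mm long, 48 mm dial, 110 g, hanging by the same kind of eye from the third hook; origin at the middle of its eye.
- tin: Open grey plastic tin, 76 mm across, 70 mm tall, standing on the table; origin at the centre of its underside.
- lube: Green oil bottle, 48 mm across, 130 mm tall, standing; origin at the centre of its underside.
- acrylic_box: Clear open box, 130 x 100 x 60 mm; origin at the centre of its underside.
- scraper: Stainless scraper with a black handle lying flat on the table, 185 mm long, 12 mm high; its handle runs 95 mm from the origin along its own -x and the 50 mm wide blade ends 90 mm along +x; origin on its underside.
- patch_kit: Blue patch kit box, 70 x 110 x 28 mm; origin at the centre of its underside.
There are look-alikes about, which are no part of the job. Of the things that look like the gauge, the smaller one is meant.

How it is judged:
By the outcome, as a careful person would: the job done as asked, in the order asked, and still so for the second after the job is handed in, with the robot touching nothing.
It also fails if it takes over 58 s, if anything falls off the work surface, if the arm or the gripper's body presses on something with over 40 N, if the wrist force passes 120 N, or if a joint passes its speed limit or range.

## Working session

There is one attempt and no reset: what is moved stays moved. The work goes in short steps, Python scripts to look and compute and a tool call to move; the robot and the scene stay as the last step left them, time stands still between calls to the robot, and variables do not carry over. Pictures are saved under pics/ and viewed, on a budget of 10 in all, crops included, one or two more only if the job needs it, and the job is handed in when it is done.

Besides the shell and the picture viewer there is one more tool, called after "Emit:" as a command line: name --pt "numbers of a row" for each row, then --argument value for the rest. play_rows: Moves the arm, as the interface text tells. Its arguments: {"type":"object","properties":{"motion":{"type":"array"},"force":{"type":"number"}},"required":["motion"]}

```bash
mkdir -p pics; cat > h.py <<'E'
import numpy as np, cv2
from cell import arm
def P(d,u,v,z=None):
    """pixel->world by depth, or by plane height z"""
    R=cv2.Rodrigues(np.array(d["rvec"],float))[0]; t=np.array(d["tvec"],float).ravel(); K=np.array(d["K"])
    r=np.linalg.inv(K)@np.array([u,v,1.0])
    if z is None: return R.T@(r*d["depth"][int(round(v)),int(round(u))]-t)
    c=-R.T@t; w=R.T@r; return c+w*(z-c[2])/w[2]
def cloud(d):
    R=cv2.Rodrigues(np.array(d["rvec"],float))[0]; t=np.array(d["tvec"],float).ravel(); K=np.array(d["K"])
    v,u=np.mgrid[:384,:512]; Z=d["depth"]
    p=np.stack([(u-K[0,2])/K[0,0]*Z,(v-K[1,2])/K[1,1]*Z,Z],-1)-t
    p=p@R; p[Z==0]=np.nan; return p
def pix(d,p):
    return cv2.projectPoints(np.array(p,float).reshape(-1,3),np.array(d["rvec"],float),np.array(d["tvec"],float),np.array(d["K"],float),None)[0].reshape(-1,2)
E
python3 - <<'E'
from h import *
s=arm.observe(); print(s)
ims=[]
for n in("side","top"):
    d=arm.get_image(n); np.savez(n+"0.npz",**d); ims.append(d["img"])
    for q in("lever","rack","dock","gauge","wrench"):
        print(n,q,[(np.round(np.array(x["box"])*[512,384,512,384]).astype(int).tolist(),round(x["score"],2)) for x in arm.look_for(d,q)[:3]])
    c=-cv2.Rodrigues(np.array(d["rvec"],float))[0].T@np.array(d["tvec"]).ravel(); print(n,c)
cv2.imwrite("pics/a.png",cv2.resize(ims[0],(768,576),interpolation=cv2.INTER_CUBIC))
cv2.imwrite("pics/b.png",cv2.resize(ims[1],(768,576),interpolation=cv2.INTER_CUBIC))
E
```

```text
{'clock': 0.0, 'joints': array([ 1.14339387,  0.43518928,  0.02500616,  1.57409081, -0.01157313,
        1.1340026 , -0.07509573]), 'dq': array([-1.04811388e-03,  1.37364303e-03, -3.01864655e-05, -1.80270663e-03,
       -1.88654591e-03, -1.02658621e-03, -8.17892584e-05]), 'joint_efforts': array([-2.12262421e-03, -6.67849088e+01,  9.83957872e-01, -3.14474595e+01,
       -6.05642796e-02,  4.26695624e-02,  1.98913872e-04]), 'position': array([ 0.19920794, -0.59186723,  0.22596874]), 'ee_rot': array([-2.55070462e+00,  1.83269892e+00,  2.12134120e-03]), 'force': array([-1.03888518, -0.02580781, -0.72196491]), 'ft_torque': array([ 0.00318166,  0.02547347, -0.01464674]), 'width': 0.9969870471849928}
side lever [([237, 169, 7, 45], 0.76)]
side rack [([145, 148, 115, 151], 0.76)]
side dock [([290, 161, 52, 33], 0.94), ([239, 176, 8, 41], 0.69)]
side gauge [([209, 188, 15, 43], 0.88), ([217, 253, 22, 51], 0.74), ([224, 149, 18, 35], 0.17)]
side wrench [([146, 147, 114, 150], 0.67)]
side [-8.68581156e-04  6.66142345e-01  1.00075312e+00]
top lever [([217, 192, 10, 16], 0.61), ([88, 169, 171, 49], 0.32)]
top rack [([92, 170, 167, 44], 0.58), ([324, 198, 48, 67], 0.53)]
top dock [([325, 202, 48, 63], 0.74), ([123, 191, 25, 16], 0.58)]
top gauge [([169, 193, 25, 13], 0.53)]
top wrench [([120, 191, 28, 17], 0.57)]
top [0.41121787 0.00505178 1.15543593]
```

View pics/a.png

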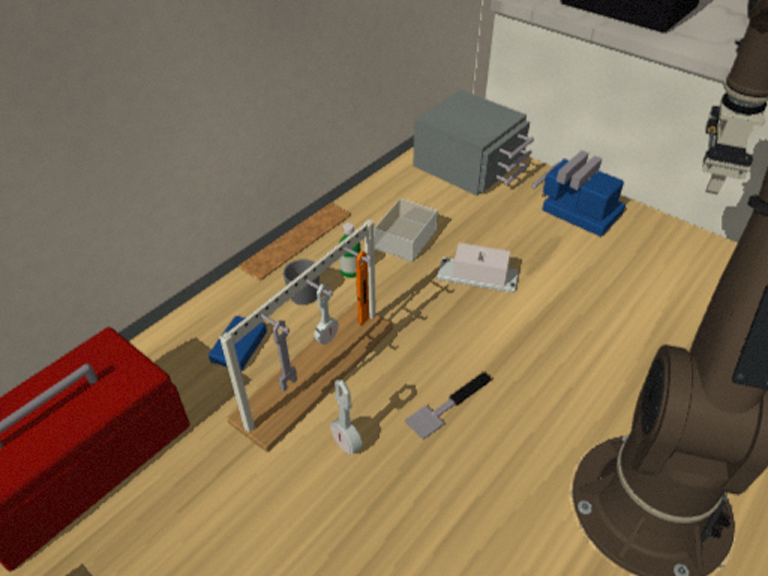

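View pics/b.png

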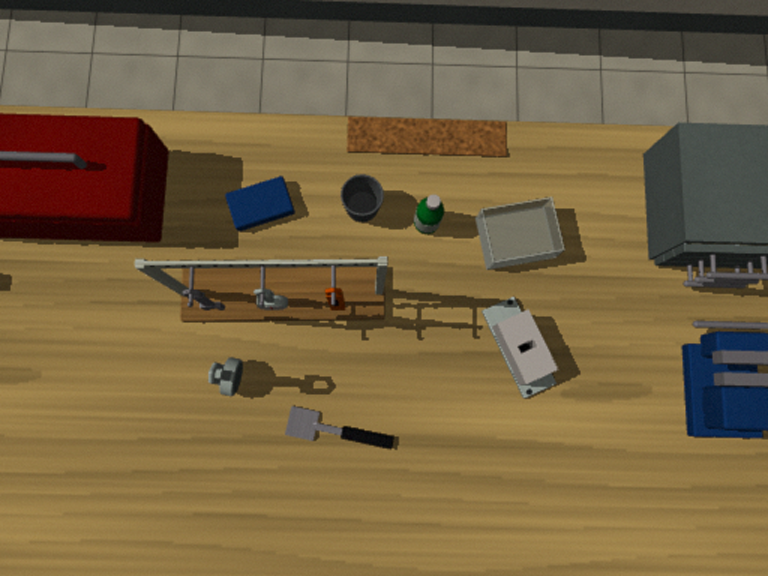

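The pictures show one orange lever, at side (362,290) and top (335,297). It hangs on the hook nearest the dock. The hanging gauge is beside it at side (325,315), with the wrench beyond. The larger look-alike gauge stands on the table at side (345,420). The slot is the dark spot at top (525,347).

```bash
python3 - <<'E'
from h import *
for n in("side","top"):
    d=dict(np.load(n+"0.npz")); p=cloud(d)
    hsv=cv2.cvtColor(d["img"],cv2.COLOR_BGR2HSV)
    m=(hsv[...,0]<14)&(hsv[...,1]>190)&(hsv[...,2]>90)&(p[...,2]>.08)&(p[...,2]<.3)&(p[...,1]>-.1)&(p[...,1]<.25)
    q=p[m]; print(n,"orange",m.sum(),np.round(np.nanpercentile(q,[2,25,50,75,98],axis=0),4).tolist())
    if n=="top":
        v,u=np.nonzero(m); print(u.min(),u.max(),v.min(),v.max())
    # rack bar
    w=(p[...,2]>.24)&(p[...,2]<.275)&(p[...,0]<.65)&(p[...,0]>.3)&(p[...,1]>-.1)&(hsv[...,1]<70)
    q=p[w]; print("bar",np.round(np.nanpercentile(q,[1,50,99],axis=0),4).tolist())
    bar=q[q[:,0]>np.median(q[:,0])-.01]; print("barfit",np.polyfit(bar[:,1],bar[:,0],1))
    # foot
    f=(abs(p[...,2]-.018)<.004)&(p[...,0]<.6)&(p[...,0]>.3)&(p[...,1]>-.05)
    q=p[f][:,:2].astype(np.float32)
    # block top
    b=(abs(p[...,2]-.062)<.006)&(p[...,1]<0)&(p[...,1]>-.35)&(p[...,0]>.2)&(p[...,0]<.55)
    b=cv2.morphologyEx(b.astype(np.uint8),cv2.MORPH_OPEN,np.ones((3,3)))>0
    nl,L,st,_=cv2.connectedComponentsWithStats(b.astype(np.uint8)); 
    for i in np.argsort(-st[1:,4])[:3]+1:
        q=p[L==i]; print("top",st[i].tolist(),np.median(q,0).round(4),cv2.minAreaRect(q[:,:2].astype(np.float32)*1000))
    b=(abs(p[...,2]-.012)<.004)&(p[...,1]<-.08)&(p[...,1]>-.35)&(p[...,0]>.2)&(p[...,0]<.5)
    nl,L,st,_=cv2.connectedComponentsWithStats(b.astype(np.uint8)); i=np.argmax(st[1:,4])+1
    q=p[L==i]; print("rail",st[i].tolist(),cv2.minAreaRect(q[:,:2].astype(np.float32)*1000))
    if n=="top":
        # slot: dark blob
        for (u,v) in [(350,231)]:
            g=d["img"][222:240,338:364].mean(-1).astype(int)
            print(g)
        m=(d["img"].mean(-1)<70); m[:222]=0;m[240:]=0;m[:,:338]=0;m[:,364:]=0
        vv,uu=np.nonzero(m); print("slot px",uu.mean(),vv.mean(),P(d,uu.mean(),vv.mean(),.062))
    print(d["K"][0,0])
E
```

```text
side orange 110 [[0.5626, 0.043, 0.0943], [0.5641, 0.0499, 0.1224], [0.5647, 0.0579, 0.18], [0.5658, 0.0624, 0.215], [0.57, 0.0651, 0.2526]]
bar [[0.5438, -0.0169, 0.2405], [0.6, 0.1749, 0.2551], [0.6108, 0.3303, 0.2663]]
barfit [-0.03690792  0.60775532]
top [304, 163, 36, 17, 402] [ 0.5056 -0.2673  0.0635] ((513.4814453125, -269.9757080078125), (106.61648559570312, 70.30228424072266), 26.687101364135742)
rail [319, 178, 26, 16, 121] ((459.927734375, -279.3288269042969), (90.34093475341797, 58.2447509765625), 74.9867172241211)
439.0193114982511
top orange 21 [[0.5641, 0.051, 0.2259], [0.5652, 0.0533, 0.2532], [0.566, 0.0574, 0.2569], [0.5677, 0.0597, 0.2595], [0.5698, 0.0626, 0.2628]]
217 222 192 197
bar [[0.5457, -0.0193, 0.2417], [0.6008, 0.1528, 0.2594], [0.6139, 0.3261, 0.2652]]
barfit [-0.03714885  0.60808814]
top [333, 217, 38, 38, 824] [ 0.504  -0.2719  0.0615] ((511.4710388183594, -270.08404541015625), (105.6148910522461, 60.55279541015625), 25.37824821472168)
rail [336, 238, 35, 28, 215] ((476.88592529296875, -286.09576416015625), (77.88340759277344, 64.2392807006836), 25.82
[... 1378 characters left out ...]
7 150 151 147 149
  148 146 148 148 148 148 149 148]
 [108 108 112 149 149 148 147 149 146 102 116 147 150 150 152 148 150 148
  151 147 147 147 151 148 147 149]
 [106 108 107 134 147 148 148 146 152 147 152 149 151 149 149 149 149 148
  147 149 148 150 148 149 148 148]
 [110 109 106 115 147 148 150 149 150 150 150 150 148 147 149 149 147 148
  147 148 147 151 148 148 149 147]
 [110 109 108 112 128 147 148 148 150 148 150 149 150 148 146 147 149 149
  151 150 148 150 150 148 149 146]
 [115 108 108 108 116 147 150 149 150 150 148 150 151 151 149 147 149 148
  149 148 148 148 147 149 148 150]]
slot px 352.55172413793105 229.36206896551724 [ 0.51749184 -0.2726406   0.062     ]
433.3962465808406
```

Emit:
play_rows --pt "1 0 0 -45 0 0 0" --pt "1 -35 -40 -90 0 0 0" --pt "1 -75 -75 -120 0 0 0" --pt "1 -110 -110 -120 0 0 0"

```text
clock: 1.0
position: [0.2577, -0.4769, 0.3439]
ee_rot: [2.548, -1.834, 0.006]
force: [0.6, -0.1, 0.7]
width: 1.001
```

```bash
cat > log.py <<'E'
from h import *; import json
s=arm.observe(); r=[list(map(float,s["joints"])),list(map(float,s["position"])),list(map(float,s["ee_rot"]))]
open("kin.jsonl","a").write(json.dumps(r)+"\n"); print(s["clock"],np.round(s["joints"],3),np.round(s["position"],4),np.round(s["ee_rot"],3),np.round(s["force"],1),s["width"])
E
python3 log.py
python3 - <<'E'
from h import *
d=arm.get_image("wrist"); s=arm.observe()
R=cv2.Rodrigues(d["rvec"])[0]; c=-R.T@d["tvec"].ravel(); Rt=cv2.Rodrigues(s["ee_rot"])[0]
print("cam in tool",Rt.T@(c-s["position"]),"\n",(R@Rt).round(3),d["K"])
E
```

```text
1.0 [ 0.99   0.222 -0.017  1.589  0.004  1.326 -0.276] [ 0.2577 -0.4769  0.3439] [ 2.548 -1.834  0.006] [ 0.6 -0.1  0.7] 1.0006416980033475
cam in tool [ 0.00533762 -0.07476988 -0.15566784] 
 [[ 1.     0.009 -0.002]
 [-0.01   0.951 -0.308]
 [-0.001  0.308  0.951]] [[323.82261228   0.         256.08994187]
 [  0.         323.82261228 188.11478824]
 [  0.           0.           1.        ]]
```

Emit:
play_rows --pt "1 -35 -40 0 0.1 0 0" --pt "1 -70 -80 0 0.2 0 0" --pt "1 -70 -120 0 0.3 0 0"

```text
clock: 1.35
position: [0.3512, -0.3633, 0.3467]
ee_rot: [-2.345, 1.673, -0.265]
force: [0.9, -0.7, -0.1]
width: 1.0
```

```bash
python3 log.py
```

```text
1.35 [ 0.993  0.107 -0.096  1.765 -0.303  1.177 -0.237] [ 0.3512 -0.3633  0.3467] [-2.345  1.673 -0.265] [ 0.9 -0.7 -0.1] 1.000306231338623
```

Emit:
play_rows --pt "1 0 -40 0 -0.1 0.1 0" --pt "1 0 -80 0 -0.2 0.2 0" --pt "1 0 -100 0 -0.3 0.3 0"

```text
clock: 1.65
position: [0.437, -0.3338, 0.3762]
ee_rot: [2.415, -1.799, 0.355]
force: [-0.4, -0.3, -1.5]
width: 0.998
```

```bash
python3 log.py
```

```text
1.65 [ 0.673  0.096 -0.241  1.696  0.194  1.15  -0.906] [ 0.437  -0.3338  0.3762] [ 2.415 -1.799  0.355] [-0.4 -0.3 -1.5] 0.9979531446388242
```

```bash
cat > kin.py <<'E'
from h import *; import json, itertools
from scipy.optimize import least_squares
from scipy.spatial.transform import Rotation as Rn
def T(R=None,p=(0,0,0)):
    M=np.eye(4); M[:3,3]=p
    if R is not None: M[:3,:3]=R.as_matrix()
    return M
def rot(a,q): return T(Rn.from_euler(a,q))
def fk(x,q,s):
    h,L1,a,b,L2,c,D=x[:7]; q=np.array(q)*s+np.r_[x[7:14]]
    return (T(p=(0,0,h))@rot('z',q[0])@rot('y',q[1])@T(p=(0,0,L1))@rot('z',q[2])@T(p=(a,0,0))@rot('y',-q[3])@T(p=(b,0,-L2))
      @rot('z',q[4])@rot('y',q[5])@T(p=(c,0,-D))@rot('z',q[6])@rot('x',np.pi))
def data():
    r=[[[1.14339387,.43518928,.02500616,1.57409081,-.01157313,1.1340026,-.07509573],[.19920794,-.59186723,.22596874],[-2.55070462,1.83269892,.0021213412]]]
    return r+[json.loads(l) for l in open("kin.jsonl")]
def fit(verbose=True):
    D=data(); best=None
    x0=np.r_[.3,.33,.05,.08,.37,.08,.25,np.zeros(7)]
    for s1,s3,s5,s7 in itertools.product((1,-1),repeat=4):
        s=np.array([s1,1,s3,1,s5,1,s7])
        def f(x):
            e=[]
            for q,p,r in D:
                M=fk(x,q,s); e+=list((M[:3,3]-p)); e+=list(.3*(Rn.from_matrix(M[:3,:3]).inv()*Rn.from_rotvec(r)).as_rotvec())
            return np.r_[e,(x[:7]-x0[:7])*.003,x[7:]*.01]
        o=least_squares(f,x0)
        if best is None or o.cost<best[0]: best=(o.cost,o.x,s,f(o.x)[:-14])
    return best
if __name__=="__main__":
    c,x,s,e=fit(); print(c,x.round(4),s,"rms",np.sqrt((e**2).mean()),abs(e).max()); np.savez("model.npz",x=x,s=s)
E
python3 kin.py
```

```text
0.00443782616420085 [ 0.1118  0.3881  0.8733  0.343  -0.5448 -0.0377  0.3122 -0.3199  0.2256
  0.497  -0.0374  0.2514 -0.0292 -0.2242] [-1  1 -1  1  1  1  1] rms 0.01915864777548006 0.049529552805401986
```

```bash
sed -i 's/^    return (T(p=(0,0,h)).*/    return (T(p=(0,0,h))@rot("z",q[0])@rot("y",q[1])@T(p=(0,0,L1))@rot("z",q[2])@T(p=(a,0,0))@rot("y",q[3])@T(p=(b,0,L2))/; s/^      @rot.*/      @rot("z",q[4])@rot("y",q[5])@T(p=(c,0,D))@rot("z",q[6]))/; s/x0=np.r_\[.*/x0=np.r_[.3,.35,0,0,.35,0.0,.25,np.zeros(7)]/' kin.py
sed -i 's/x\[7:\]\*.01/x[7:]*.003/' kin.py; python3 kin.py
```

```text
7.270884489880479e-05 [ 0.2618  0.5775 -0.1102  0.0264  0.4424 -0.0059  0.3565 -0.146   0.166
  0.094  -0.1474 -0.0469 -0.0119  3.0939] [-1  1 -1  1 -1  1 -1] rms 0.001551336472556075 0.00398229667748403
```

```bash
sed -i 's/np.zeros(7)\]/np.zeros(6),np.pi]/; s/x\[7:\]\*.003/(x[7:]-x0[7:])*.01/' kin.py; python3 kin.py
cat > ik.py <<'E'
from kin import *
lo=np.array([-2.62,-.44,-1.27,.08,-1.32,.12,-2.74])+.06; hi=np.array([2.62,2.09,1.32,2.57,4.46,2,2.74])-.06
m=np.load("model.npz"); X,S=m["x"],m["s"]
def ik(p,R,q0,w=.02):
    f=lambda q:(lambda M:np.r_[(M[:3,3]-p)*10,(Rn.from_matrix(M[:3,:3]).inv()*R).as_rotvec()*3,w*(q-q0)])(fk(X,q,S))
    o=least_squares(f,np.clip(q0,lo+1e-3,hi-1e-3),bounds=(lo,hi)); return o.x,np.linalg.norm(f(o.x)[:6])
def tool(yaw,t,flip=1):
    """jaws (tool x) along lever y; lever x axis at yaw; t tilt from down to out along lever x"""
    ex=np.array([np.cos(yaw),np.sin(yaw),0]); ey=np.array([-np.sin(yaw),np.cos(yaw),0]); z=np.array([0,0,1])
    tz=np.sin(t)*ex-np.cos(t)*z; tx=flip*ey
    return Rn.from_matrix(np.stack([tx,np.cross(tz,tx),tz],1))
if __name__=="__main__":
    q0=arm.observe()["joints"]
    for t in(45,60,75,88):
      for flip in(1,-1):
        for nm,P0,yaw in(("rack",np.array([.566,.054,.19]),.037),("out",np.array([.43,.05,.2]),.037),("dock",np.array([.515,-.272,.075+.05]),.444),("dockhi",np.array([.515,-.272,.21]),.444)):
            R=tool(yaw,np.radians(t),flip); p=P0+R.apply([0,0,.019]); best=min((ik(p,R,q) for q in [q0,np.array([-.1,.1,0,1.7,0,.5,-1.5]),np.array([-.1,.1,0,1.7,0,.5,1.5])]),key=lambda r:r[1])
            print(t,flip,nm,best[0].round(2),round(best[1],4))
E
python3 ik.py
```

```text
3.341723067958826e-05 [ 0.2619  0.5786 -0.1083  0.0265  0.4423 -0.0058  0.3568 -0.1453  0.1627
  0.0923 -0.1433 -0.0459 -0.0128  3.093 ] [-1  1 -1  1 -1  1 -1] rms 0.0015536524628007816 0.0040827901932718345
45 1 rack [ 0.38  0.47 -0.96  2.36  1.98  0.73 -0.46] 0.0006
45 1 out [-0.43  0.04  0.2   2.51  2.56  0.18 -1.21] 0.2303
45 1 dock [ 0.9   0.56 -0.16  2.09 -1.26  0.65 -2.38] 0.0004
45 1 dockhi [ 0.7   0.4   0.17  2.04 -1.21  0.91 -2.55] 0.0002
45 -1 rack [ 0.16  0.33 -0.54  2.35  2.19  0.49  2.41] 0.0009
45 -1 out [-0.43  0.04  0.2   2.51  2.56  0.18  1.93] 0.2303
45 -1 dock [ 1.32  0.81 -0.96  2.1   0.2   0.27 -0.59] 0.0004
45 -1 dockhi [ 0.71  0.4   0.15  2.04 -1.2   0.9   0.59] 0.0002
60 1 rack [-0.11  0.42 -0.2   2.51  2.79  0.88 -1.37] 0.0502
60 1 out [-0.99  0.09  0.81  2.51  3.04  0.27 -1.77] 0.7865
60 1 dock [ 1.48  1.1  -1.16  2.14  0.52  0.19  2.43] 0.0005
60 1 dockhi [ 1.21  0.58 -0.49  2.11 -1.26  0.7  -2.33] 0.0007
60 -1 rack [-0.13  0.42 -0.18  2.51  2.8   0.88  1.76] 0.05
60 -1 out [-1.    0.09  0.81  2.51  3.04  0.27  1.37] 0.7865
60 -1 dock [ 1.31  0.83 -0.7   2
[... 376 characters left out ...]
.05  1.15  1.22] 0.5095
75 -1 out [-1.48  0.41  1.26  2.51  3.    0.4   1.05] 1.3219
75 -1 dock [ 1.47  1.12 -0.9   2.14 -1.26  0.42  1.19] 0.0012
75 -1 dockhi [ 1.46  0.91 -0.89  2.14 -1.26  0.53  1.01] 0.001
88 1 rack [-0.95  1.35  0.97  2.51  2.61  1.66 -2.68] 0.5918
88 1 out [-1.48  1.61  0.72  2.51  1.82  1.3  -2.68] 1.373
88 1 dock [ 1.5   1.3  -0.89  2.11 -1.26  0.57 -1.8 ] 0.001
88 1 dockhi [ 1.53  1.17 -1.02  2.14 -1.26  0.53 -1.96] 0.0011
88 -1 rack [-1.06  1.54  1.26  2.51  2.65  1.51  0.13] 0.5844
88 -1 out [-1.81  2.03  1.26  2.51  2.28  0.58 -0.08] 1.3556
88 -1 dock [ 1.5   1.3  -0.89  2.11 -1.26  0.57  1.34] 0.001
88 -1 dockhi [ 1.53  1.17 -1.02  2.14 -1.26  0.53  1.18] 0.0011
```

```bash
cat > plan.py <<'E'
from ik import *
q0=arm.observe()["joints"]; rng=np.random.default_rng(0)
org=np.array([.566,.054,.242]); ex=np.array([np.cos(.037),np.sin(.037),0])
def pose(o,yaw,t,flip,g):
    R=tool(yaw,t,flip); return o+[0,0,-g]+R.apply([0,0,.019]),R
slot=np.array([.514,-.271,0])
for t in (40,45,50,55):
  for flip in (1,-1):
    tr=np.radians(t); g=.078; a=tool(.037,tr,flip).apply([0,0,1])
    W=[("grasp",*pose(org,.037,tr,flip,g)),("pre",*pose(org-.05*a,.037,tr,flip,g)),("prex",*pose(org-.055*ex,.037,tr,flip,g)),("up",*pose(org+[0,0,.012],.037,tr,flip,g)),("out",*pose(org+[0,0,.012]-.042*ex,.037,tr,flip,g)),
       ("hi",*pose(slot+[0,0,.062+.155+.02],.444,tr,flip,g)),("home",*pose(slot+[0,0,.017+.155],.444,tr,flip,g))]
    qs=[];out=[]
    # grasp solution: multistart
    c=[ik(W[0][1],W[0][2],q) for q in [q0]+list(rng.uniform(lo,hi,(14,7)))]
    c=[x for x in c if x[1]<.004] or [min(c,key=lambda x:x[1])]
    for qg,e in sorted(c,key=lambda x:abs(x[0]-q0).max())[:2]:
        r=[]
        for nm,p,R in W[1:5]: 
            q,e1=ik(p,R,qg); r.append((nm,round(e1*100,1)))
        q5=q
        for nm,p,R in W[5:]:
            q5,e1=ik(p,R,q5); r.append((nm,round(e1*100,1)))
        print(t,flip,"grasp",qg.round(2),round(e*100,1),r,q5.round(1))
E
python3 plan.py
```

```text
40 1 grasp [ 0.46  0.66 -1.21  2.32  1.81  0.96 -0.24] 0.1 [('pre', np.float64(0.0)), ('prex', np.float64(0.0)), ('up', np.float64(0.0)), ('out', np.float64(0.0)), ('hi', np.float64(0.1)), ('home', np.float64(0.0))] [ 1.3  0.9 -1.1  2.1  0.8  0.4  1.9]
40 1 grasp [ 0.46  0.66 -1.21  2.32  1.81  0.96 -0.24] 0.0 [('pre', np.float64(0.0)), ('prex', np.float64(0.0)), ('up', np.float64(0.0)), ('out', np.float64(0.0)), ('hi', np.float64(0.1)), ('home', np.float64(0.0))] [ 1.3  0.9 -1.1  2.1  0.8  0.4  1.9]
40 -1 grasp [-0.31  0.31  0.15  2.31  2.93  0.21  1.61] 0.1 [('pre', np.float64(0.3)), ('prex', np.float64(0.0)), ('up', np.float64(0.2)), ('out', np.float64(0.0)), ('hi', np.float64(64.5)), ('home', np.float64(43.6))] [ 1.1  0.7 -0.6  2.2  4.4  0.2  1.4]
40 -1 grasp [-0.39  0.31  0.25  2.31  3.19  0.21  1.34] 0.1 [('pre', np.float64(0.4)), ('prex', np.float64(0.0)), ('up', np.float64(0.3)), ('out', np.float64(0.0)), ('hi', np.float64(64.5)), ('home', np.float64(43.6))] [ 1.1  0.7 -0.6  2.2  4.4  0.2  1.4]
45 1 grasp [ 0.44  0.69 -1.21  2.38  1.97  1.04 -0.38] 0.1 [('pre', np.float64(0.0
[... 2295 characters left out ...]
t64(12.6)), ('prex', np.float64(29.5)), ('up', np.float64(0.0)), ('out', np.float64(18.2)), ('hi', np.float64(42.4)), ('home', np.float64(27.7))] [ 1.3  0.9 -0.8  2.2  4.4  0.2 -1.5]
55 -1 grasp [-0.15  0.44 -0.12  2.49  2.82  0.8   1.73] 0.0 [('pre', np.float64(12.4)), ('prex', np.float64(29.5)), ('up', np.float64(0.0)), ('out', np.float64(18.1)), ('hi', np.float64(42.4)), ('home', np.float64(27.7))] [ 1.3  0.9 -0.8  2.2  4.4  0.2  1.6]
55 -1 grasp [-0.38  0.44  0.22  2.49  3.05  0.77  1.45] 0.0 [('pre', np.float64(12.4)), ('prex', np.float64(29.5)), ('up', np.float64(0.0)), ('out', np.float64(18.1)), ('hi', np.float64(42.4)), ('home', np.float64(27.7))] [ 1.3  0.9 -0.8  2.2  4.4  0.2  1.6]
```

```bash
cat > rows.py <<'E'
from ik import *
def rows(p,R,step=.045,ang=8.0,qsim=True):
    """rows from the present pose to p,R: position straight, slerp"""
    s=arm.observe(); p0=s["position"]; R0=Rn.from_rotvec(s["ee_rot"]); d=R0.inv().apply(p-p0)*1000; rv=(R0.inv()*R).as_rotvec()
    n=int(np.ceil(max(np.linalg.norm(d)/1000/step,np.degrees(np.linalg.norm(rv))/ang,1)))
    print("n",n,"d",d.round(1).tolist(),"rv",rv.round(3).tolist())
    if n<=30:
        for i in range(1,n+1): print([float(x) for x in (d*i/n).round(0)]+[float(x) for x in (rv*i/n).round(3)])
    if qsim:
        q=s["joints"]; 
        for i in range(1,n+1): q,e=ik(p0+(p-p0)*i/n,R0*Rn.from_rotvec(rv*i/n),q,.003)
        print("end q",q.round(2),"err",round(e,4))
E
python3 - <<'E'
from rows import *
d=arm.get_image("wrist"); print(pix(d,[[.514,-.271,.062],[.566,.054,.16]]))
from ik import *
org=np.array([.566,.054,.242]); R=tool(.037,np.pi/4,1); a=R.apply([0,0,1])
rows(org+[-.10,-.0,-.078+.0]-.0*a+.019*a,R)
print("--- via above dock"); R2=tool(0.2,np.pi/5,1); rows(np.array([.46,-.15,.33]),R2)
E
```

```text
[[ 170.38420411   89.93861344]
 [-261.12832437 -120.32398628]]
n 21 d [-402.7, -135.8, 134.8] rv [0.191, 0.959, -2.631]
[-19.0, -6.0, 6.0, 0.009, 0.046, -0.125]
[-38.0, -13.0, 13.0, 0.018, 0.091, -0.251]
[-58.0, -19.0, 19.0, 0.027, 0.137, -0.376]
[-77.0, -26.0, 26.0, 0.036, 0.183, -0.501]
[-96.0, -32.0, 32.0, 0.045, 0.228, -0.627]
[-115.0, -39.0, 39.0, 0.055, 0.274, -0.752]
[-134.0, -45.0, 45.0, 0.064, 0.32, -0.877]
[-153.0, -52.0, 51.0, 0.073, 0.365, -1.002]
[-173.0, -58.0, 58.0, 0.082, 0.411, -1.128]
[-192.0, -65.0, 64.0, 0.091, 0.457, -1.253]
[-211.0, -71.0, 71.0, 0.1, 0.502, -1.378]
[-230.0, -78.0, 77.0, 0.109, 0.548, -1.504]
[-249.0, -84.0, 83.0, 0.118, 0.593, -1.629]
[-268.0, -91.0, 90.0, 0.127, 0.639, -1.754]
[-288.0, -97.0, 96.0, 0.136, 0.685, -1.88]
[-307.0, -103.0, 103.0, 0.145, 0.73, -2.005]
[-326.0, -110.0, 109.0, 0.154, 0.776, -2.13]
[-345.0, -116.0, 116.0, 0.164, 0.822, -2.255]
[-364.0, -123.0, 122.0, 0.173, 0.867, -2.381]
[-383.0, -129.0, 128.0, 0.182, 0.913, -2.506]
[-403.0, -136.0, 135.0, 0.191, 0.959, -2.631]
end q [-0.53  0.21  0.36  2.51  3.1   0.34 -1.76] err 0.1
[... 359 characters left out ...]
-0.903]
[-63.0, -24.0, 2.0, 0.117, 0.299, -1.032]
[-71.0, -27.0, 3.0, 0.131, 0.336, -1.161]
[-78.0, -30.0, 3.0, 0.146, 0.373, -1.29]
[-86.0, -33.0, 3.0, 0.161, 0.41, -1.419]
[-94.0, -36.0, 4.0, 0.175, 0.448, -1.548]
[-102.0, -39.0, 4.0, 0.19, 0.485, -1.677]
[-110.0, -42.0, 4.0, 0.204, 0.522, -1.806]
[-118.0, -45.0, 5.0, 0.219, 0.56, -1.935]
[-125.0, -48.0, 5.0, 0.233, 0.597, -2.063]
[-133.0, -51.0, 5.0, 0.248, 0.634, -2.192]
[-141.0, -54.0, 5.0, 0.263, 0.672, -2.321]
[-149.0, -57.0, 6.0, 0.277, 0.709, -2.45]
[-157.0, -60.0, 6.0, 0.292, 0.746, -2.579]
[-165.0, -63.0, 6.0, 0.306, 0.784, -2.708]
[-172.0, -66.0, 7.0, 0.321, 0.821, -2.837]
end q [ 1.15 -0.07 -0.63  2.13 -0.63  0.72  2.68] err 0.0
```

```bash
python3 - <<'E'
from rows import *
d=arm.get_image("wrist"); np.savez("w1.npz",**d); p=cloud(d)
b=(abs(p[...,2]-.062)<.006)
L=cv2.connectedComponentsWithStats(b.astype(np.uint8)); i=np.argmax(L[2][1:,4])+1; m=L[1]==i
q=p[m]; print("block",L[2][i],np.median(q[:,2]),cv2.minAreaRect(q[:,:2].astype(np.float32)*1000))
cv2.imwrite("pics/c.png",cv2.resize(d["img"][20:180,90:300],None,fx=3,fy=3,interpolation=cv2.INTER_CUBIC))
t=dict(np.load("top0.npz")); c=cloud(t); k=(c[...,2]>.03)&(c[...,1]>.1)&(c[...,1]<.35)&(c[...,0]>.3)&(c[...,0]<.49)
print("gauge2",np.nanmin(c[k],0),np.nanmax(c[k],0))
# joint-space route
qn=arm.observe()["joints"]; R=tool(.037,np.pi/4,1)
qe,e=ik(np.array([.566-.075,.051,.242-.078])+R.apply([0,0,.019]),R,np.array([.38,.47,-.9,2.36,1.98,.73,-.46])); print("qpre",qe.round(2),e)
np.save("qpre.npy",qe)
for s in np.linspace(0,1,9): M=fk(X,qn+(qe-qn)*s,S); print(s,M[:3,3].round(3),"z",M[:3,2].round(2),"x",M[:3,0].round(2))
E
```

```text
block [ 138   50   63   92 3668] 0.061545013316178676 ((512.9655151367188, -268.79058837890625), (112.18150329589844, 60.064510345458984), 25.48282814025879)
gauge2 [0.4210616  0.21498226 0.03004741] [0.48426167 0.24634766 0.18286285]
qpre [-0.07  0.27 -0.24  2.51  2.56  0.49 -1.18] 0.05043787226134869
0.0 [ 0.441 -0.327  0.378] z [ 0.13 -0.21 -0.97] x [ 0.28 -0.93  0.24]
0.125 [ 0.431 -0.357  0.347] z [ 0.05 -0.41 -0.91] x [ 0.47 -0.79  0.39]
0.25 [ 0.446 -0.373  0.333] z [ 0.08 -0.58 -0.81] x [ 0.68 -0.56  0.47]
0.375 [ 0.482 -0.365  0.324] z [ 0.19 -0.69 -0.7 ] x [ 0.83 -0.26  0.49]
0.5 [ 0.529 -0.326  0.312] z [ 0.37 -0.7  -0.61] x [0.9  0.09 0.43]
0.625 [ 0.57  -0.254  0.289] z [ 0.55 -0.61 -0.57] x [0.83 0.44 0.33]
0.75 [ 0.588 -0.157  0.253] z [ 0.69 -0.44 -0.57] x [0.64 0.74 0.21]
0.875 [ 0.569 -0.049  0.205] z [ 0.75 -0.21 -0.63] x [0.33 0.94 0.09]
1.0 [0.507 0.052 0.152] z [ 0.7   0.02 -0.72] x [-0.04  1.   -0.  ]
```

View pics/c.png

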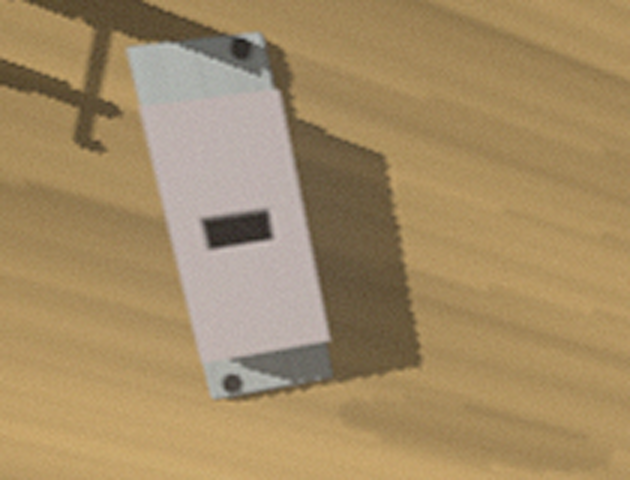

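The wrist crop shows the slot as a clean dark rectangle at crop (237,229), which is wrist pixel (169,96). The block-top outline fit gives centre (0.513, -0.269) and yaw 25.5°.

```bash
python3 log.py; python3 kin.py; python3 - <<'E'
from rows import *
d=dict(np.load("w1.npz")); g=d["img"].mean(-1); m=(g<75).astype(np.uint8); m[:80]=0; m[112:]=0; m[:,:150]=0; m[:,190:]=0
vv,uu=np.nonzero(m); print("slot",len(uu),P(d,uu.mean(),vv.mean(),.062))
s=arm.observe(); qn=s["joints"]
R1=tool(.037,np.pi/4,1); a=R1.apply([0,0,1]); g0=np.array([.566,.053,.242-.078])+.019*a
ppre=g0-.05*a
def zx(z,x):
    z=np.array(z,float); z/=np.linalg.norm(z); x=np.array(x,float); x-=z*(x@z); x/=np.linalg.norm(x); return Rn.from_matrix(np.stack([x,np.cross(z,x),z],1))
W=[(np.array([.44,-.34,.36]),zx([.08,-.5,-.85],[.6,-.65,.45])),(np.array([.47,-.30,.35]),zx([.25,-.6,-.75],[.85,-.2,.45])),(np.array([.48,-.20,.33]),zx([.5,-.5,-.7],[.8,.45,.3])),(np.array([.48,-.08,.27]),zx([.65,-.25,-.7],[.4,.9,.1])),(ppre+[-.01,0,.0],R1),(ppre,R1)]
q=qn;p0=s["position"];R0=Rn.from_rotvec(s["ee_rot"])
pickle=[]
for p,R in W:
    rv=(R0.inv()*R).as_rotvec(); n=6
    for i in range(1,n+1):
        qq,e=ik(p0+(p-p0)*i/n,R0*Rn.from_rotvec(rv*i/n),q,.003); 
        dq=abs(qq-q).max(); q=qq
    print(p.round(3),"ang",np.degrees(np.linalg.norm(rv)).round(0),q.round(2),round(e,4)); p0,R0=p,R
Rr=Rn.from_rotvec(s["ee_rot"])
for p,R in W: print(np.r_[(Rr.inv().apply(p-s["position"])*1000).round(0),(Rr.inv()*R).as_rotvec().round(2)].tolist())
E
```

```text
1.75 [ 0.667  0.098 -0.249  1.694  0.193  1.15  -0.907] [ 0.4422 -0.3275  0.376 ] [ 2.43  -1.785  0.356] [-0.3  0.8 -0.2] 1.0028360962450307
3.8584152640160076e-05 [ 0.2638  0.5792 -0.1034  0.0267  0.4466 -0.0033  0.3571 -0.1466  0.1519
  0.0924 -0.1316 -0.0451 -0.0144  3.0916] [-1  1 -1  1 -1  1 -1] rms 0.0015152509747257733 0.004422136208154509
slot 171 [ 0.51299112 -0.26641942  0.062     ]
[ 0.44 -0.34  0.36] ang 29.0 [ 0.49  0.09 -0.26  1.84  0.61  1.06 -0.93] 0.0
[ 0.47 -0.3   0.35] ang 30.0 [ 0.41  0.05 -0.32  2.    0.88  0.9  -0.79] 0.0
[ 0.48 -0.2   0.33] ang 40.0 [ 0.39 -0.07 -0.41  2.21  1.02  0.64 -0.42] 0.0
[ 0.48 -0.08  0.27] ang 38.0 [ 0.35 -0.07 -0.48  2.39  1.32  0.36 -0.23] 0.0
[0.534 0.052 0.186] ang 28.0 [ 0.26  0.28 -0.7   2.43  2.12  0.52 -0.7 ] 0.0
[0.544 0.052 0.186] ang 0.0 [ 0.26  0.29 -0.69  2.41  2.12  0.52 -0.68] 0.0
[7.0, 7.0, 18.0, -0.18, 0.25, -0.39]
[-24.0, -33.0, 22.0, -0.19, 0.43, -0.89]
[-119.0, -72.0, 21.0, -0.13, 0.59, -1.57]
[-245.0, -106.0, 52.0, -0.02, 0.75, -2.21]
[-373.0, -193.0, 111.0, 0.17, 0.96, -2.63]
[-370.0, -203.0, 112.0, 0.17, 0.96, -2.63]
```

Emit:
play_rows --pt "0.3 2 2 4 -0.05 0.06 -0.1" --pt "0.3 4 4 9 -0.09 0.12 -0.2" --pt "0.3 6 6 14 -0.14 0.19 -0.3" --pt "0.3 7 7 18 -0.18 0.25 -0.39" --pt "0.3 0 -3 19 -0.18 0.3 -0.51" --pt "0.3 -8 -13 20 -0.18 0.34 -0.64" --pt "0.3 -16 -23 21 -0.19 0.38 -0.76" --pt "0.3 -24 -33 22 -0.19 0.43 -0.89" --pt "0.3 -24 -33 22 -0.19 0.43 -0.89"

```text
clock: 2.65
position: [0.4689, -0.2985, 0.3494]
ee_rot: [2.46, -0.455, 0.509]
force: [-0.9, 0.9, -0.2]
width: 0.651
```

```bash
python3 log.py; cat > w.py <<'E'
from rows import *
def zx(z,x):
    z=np.array(z,float); z/=np.linalg.norm(z); x=np.array(x,float); x-=z*(x@z); x/=np.linalg.norm(x); return Rn.from_matrix(np.stack([x,np.cross(z,x),z],1))
E
python3 - <<'E'
from w import *
rows(np.array([.48,-.20,.33]),zx([.5,-.5,-.7],[.8,.45,.3]))
rows(np.array([.48,-.08,.27]),zx([.65,-.25,-.7],[.4,.9,.1]))
E
```

```text
2.65 [ 0.463  0.028 -0.405  2.028  0.839  0.921 -0.777] [ 0.4689 -0.2985  0.3494] [ 2.46  -0.455  0.509] [-0.9  0.9 -0.2] 0.6509679970391213
n 5 d [-19.2, -90.0, -41.5] rv [0.08, 0.267, -0.633]
[-4.0, -18.0, -8.0, 0.016, 0.053, -0.127]
[-8.0, -36.0, -17.0, 0.032, 0.107, -0.253]
[-12.0, -54.0, -25.0, 0.048, 0.16, -0.38]
[-15.0, -72.0, -33.0, 0.064, 0.214, -0.506]
[-19.0, -90.0, -42.0, 0.08, 0.267, -0.633]
end q [ 0.45 -0.06 -0.48  2.21  1.03  0.65 -0.42] err 0.0
n 10 d [-70.8, -211.0, -67.9] rv [0.176, 0.552, -1.231]
[-7.0, -21.0, -7.0, 0.018, 0.055, -0.123]
[-14.0, -42.0, -14.0, 0.035, 0.11, -0.246]
[-21.0, -63.0, -20.0, 0.053, 0.166, -0.369]
[-28.0, -84.0, -27.0, 0.07, 0.221, -0.492]
[-35.0, -106.0, -34.0, 0.088, 0.276, -0.616]
[-42.0, -127.0, -41.0, 0.106, 0.331, -0.739]
[-50.0, -148.0, -48.0, 0.123, 0.386, -0.862]
[-57.0, -169.0, -54.0, 0.141, 0.441, -0.985]
[-64.0, -190.0, -61.0, 0.158, 0.497, -1.108]
[-71.0, -211.0, -68.0, 0.176, 0.552, -1.231]
end q [ 0.41 -0.07 -0.55  2.39  1.32  0.37 -0.24] err 0.0
```

Tracking matches the joint model very well.

Emit:
play_rows --pt "0.3 -4 -18 -8 0.016 0.053 -0.127" --pt "0.3 -8 -36 -17 0.032 0.107 -0.253" --pt "0.3 -12 -54 -25 0.048 0.16 -0.38" --pt "0.3 -15 -72 -33 0.064 0.214 -0.506" --pt "0.3 -19 -90 -42 0.08 0.267 -0.633" --pt "0.3 -30 -114 -47 0.1 0.324 -0.752" --pt "0.3 -40 -138 -52 0.12 0.381 -0.872" --pt "0.3 -50 -163 -58 0.138 0.438 -0.992" --pt "0.3 -60 -187 -63 0.157 0.495 -1.111" --pt "0.3 -71 -211 -68 0.176 0.552 -1.231"

```text
clock: 3.65
position: [0.4801, -0.0803, 0.2703]
ee_rot: [2.092, 1.276, 0.617]
force: [0.6, -0.4, -0.4]
width: 0.649
```

```bash
python3 log.py; python3 - <<'E'
from w import *
d=arm.get_image("wrist"); np.savez("w2.npz",**d); cv2.imwrite("pics/d.png",d["img"]); print(pix(d,[[.566,.054,.242],[.566,.054,.087]]))
R1=tool(.037,np.pi/4,1); a=R1.apply([0,0,1]); g0=np.array([.566,.053,.242-.078])+.019*a
rows(g0-.05*a+[-.012,0,0],R1)
E
```

```text
3.65 [ 0.317 -0.12  -0.517  2.435  1.232  0.363 -0.21 ] [ 0.4801 -0.0803  0.2703] [2.092 1.276 0.617] [ 0.6 -0.4 -0.4] 0.6488425874344729
[[493.48181883 196.16038239]
 [420.11152151  37.89830279]]
n 4 d [133.9, -69.8, 61.2] rv [0.01, 0.281, -0.385]
[33.0, -17.0, 15.0, 0.003, 0.07, -0.096]
[67.0, -35.0, 31.0, 0.005, 0.14, -0.192]
[100.0, -52.0, 46.0, 0.008, 0.211, -0.289]
[134.0, -70.0, 61.0, 0.01, 0.281, -0.385]
end q [ 0.28  0.28 -0.72  2.44  2.11  0.53 -0.69] err 0.0
```

View pics/d.png

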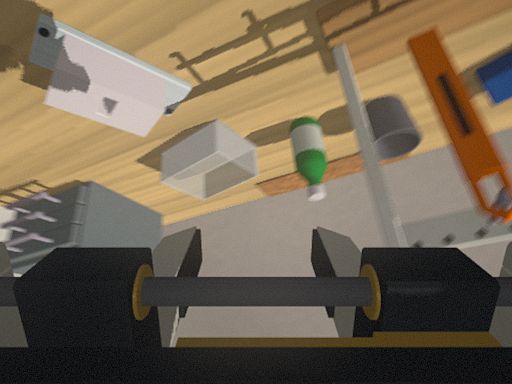

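The wrist view, upside down, has the lever's foot at about (422,36) and its eye at about (493,205). Both match my projected lever pose within a few pixels. Next I'll refine the pose from depth and move to pre-grasp.

```bash
python3 - <<'E'
from h import *
d=dict(np.load("w2.npz")); p=cloud(d); hsv=cv2.cvtColor(d["img"],cv2.COLOR_BGR2HSV)
m=(hsv[...,0]<14)&(hsv[...,1]>190)&(hsv[...,2]>60); m[:,:400]=0; m&=p[...,2]>.075
ex=np.array([1,.037]);ey=np.array([-.037,1])
q=p[m]; 
for z in (.10,.12,.14,.16,.18,.2):
    k=q[abs(q[:,2]-z)<.008]; 
    if len(k)>5: print(z,len(k),"x",np.percentile(k[:,:2]@ex,[2,50,98]).round(4),"y",np.percentile(k[:,:2]@ey,[2,50,98]).round(4))
print("zmin",np.percentile(q[:,2],[0,1]))
E
```

```text
0.1 175 x [0.5634 0.5647 0.5658] y [0.023  0.0322 0.0435]
0.12 196 x [0.5633 0.5645 0.5658] y [0.0236 0.0326 0.0433]
0.14 233 x [0.5632 0.5644 0.5657] y [0.0233 0.0319 0.0428]
0.16 266 x [0.563  0.5645 0.5658] y [0.0235 0.0305 0.0435]
0.18 299 x [0.563  0.5645 0.5658] y [0.0236 0.0303 0.0431]
0.2 424 x [0.563  0.5645 0.5658] y [0.0237 0.0321 0.0431]
zmin [0.08654586 0.09049483]
```

Emit:
play_rows --pt "0.3 33 -17 15 0.003 0.07 -0.096" --pt "0.3 67 -35 31 0.005 0.14 -0.192" --pt "0.3 100 -52 46 0.008 0.211 -0.289" --pt "0.3 134 -70 61 0.01 0.281 -0.385" --pt "0.3 134 -70 61 0.01 0.281 -0.385"

```text
clock: 4.2
position: [0.534, 0.052, 0.1863]
ee_rot: [1.732, 1.793, 0.748]
force: [0.5, -0.9, 0.5]
width: 0.65
```

```bash
python3 log.py; python3 - <<'E'
from h import *
d=arm.get_image("wrist"); np.savez("w3.npz",**d); p=cloud(d); hsv=cv2.cvtColor(d["img"],cv2.COLOR_BGR2HSV)
cv2.imwrite("pics/e.png",d["img"])
m=(hsv[...,0]<14)&(hsv[...,1]>190)&(hsv[...,2]>60)&(p[...,2]>.075)&(p[...,0]<.6)&(p[...,0]>.54)&(abs(p[...,1]-.054)<.03)
ex=np.array([1,.037]);ey=np.array([-.037,1]); q=p[m]
for z in (.10,.12,.14,.16,.18,.2):
    k=q[abs(q[:,2]-z)<.008]
    if len(k)>5: print(z,len(k),"x",np.percentile(k[:,:2]@ex,[2,50,98]).round(4),"y",np.percentile(k[:,:2]@ey,[2,50,98]).round(4))
print("zmin",np.percentile(q[:,2],[0,1]))
E
```

```text
4.2 [ 0.221  0.177 -0.619  2.49   2.246  0.418 -0.903] [0.534  0.052  0.1863] [1.732 1.793 0.748] [ 0.5 -0.9  0.5] 0.6500382779118865
0.1 292 x [0.5632 0.5644 0.5655] y [0.0245 0.0334 0.0437]
0.12 380 x [0.5633 0.5644 0.5656] y [0.0241 0.0333 0.0432]
0.14 373 x [0.5632 0.5644 0.5656] y [0.0243 0.0333 0.0435]
0.16 344 x [0.5632 0.5644 0.5658] y [0.0246 0.0372 0.0432]
0.18 400 x [0.5631 0.5644 0.5657] y [0.0244 0.0376 0.0433]
0.2 128 x [0.563  0.5643 0.5657] y [0.0246 0.0365 0.0435]
zmin [0.08740592 0.08960323]
```

View pics/e.png

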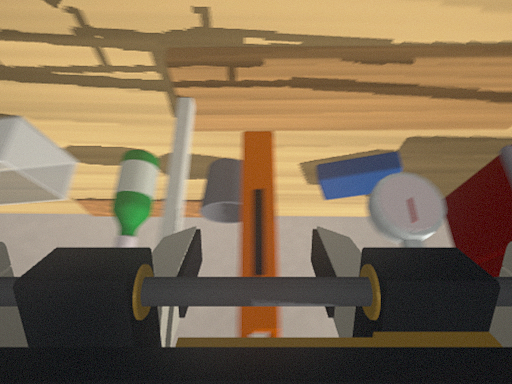

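The lever sits centred between the open fingers, at column 258 with the fingers at 200 and 313. The gauge dial at (405,205) is clear on the right. Going in to grasp.

```bash
python3 - <<'E'
from w import *
R1=tool(.037,np.pi/4,1); a=R1.apply([0,0,1]); g0=np.array([.5669,.0546,.242-.078])+.019*a
rows(g0,R1,step=.02)
E
```

```text
n 3 d [-2.1, 8.4, 56.3] rv [0.001, -0.006, 0.001]
[-1.0, 3.0, 19.0, 0.0, -0.002, 0.0]
[-1.0, 6.0, 38.0, 0.001, -0.004, 0.001]
[-2.0, 8.0, 56.0, 0.001, -0.006, 0.001]
end q [ 0.14  0.4  -0.54  2.38  2.3   0.56 -0.83] err 0.0
```

```bash
python3 - <<'E'
from w import *
s=arm.observe(); R1=tool(.037,np.pi/4,1); a=R1.apply([0,0,1]); g0=np.array([.5669,.0546,.242-.078])+.019*a
R0=Rn.from_rotvec(s["ee_rot"]); print(s["position"],g0,R0.as_matrix().round(3),R1.as_matrix().round(3),R0.inv().apply(g0-s["position"]),s["force"],s["dq"])
E
```

```text
[0.53456415 0.05519868 0.18440998] [0.58032583 0.05509698 0.15056497] [[-0.042  0.706  0.707]
 [ 0.999  0.028  0.032]
 [ 0.003  0.708 -0.707]] [[-0.037  0.707  0.707]
 [ 0.999  0.026  0.026]
 [-0.     0.707 -0.707]] [-0.00212514  0.00835287  0.05626136] [ 0.80422814  1.82883415 -0.80003953] [ 0.01476781 -0.07393451  0.02925258  0.00250954 -0.24325847 -0.05370892
  0.1411713 ]
```

Emit:
play_rows --pt "0.3 -1 3 14 0 0 0" --pt "0.3 -1 5 28 0 -0.002 0" --pt "0.3 -1 7 42 0 -0.004 0" --pt "0.3 -2 8 56 0 -0.006 0" --pt "0.3 -2 8 56 0 -0.006 0" --pt "0.3 -2 8 56 0 -0.006 0"

```text
clock: 4.85
position: [0.5804, 0.0541, 0.1507]
ee_rot: [1.733, 1.793, 0.743]
force: [-0.8, 0.6, 1.1]
width: 0.653
```

```bash
python3 log.py; python3 - <<'E'
from w import *
R1=tool(.037,np.pi/4,1); a=R1.apply([0,0,1]); g0=np.array([.5669,.0546,.242-.078])+.019*a
rows(g0,R1,step=.02)
E
```

```text
4.85 [ 0.211  0.342 -0.615  2.432  2.313  0.526 -0.917] [0.5804 0.0541 0.1507] [1.733 1.793 0.743] [-0.8  0.6  1.1] 0.6531632931892064
n 1 d [1.0, -0.2, 0.1] rv [0.001, 0.002, -0.002]
[1.0, -0.0, 0.0, 0.001, 0.002, -0.002]
end q [ 0.14  0.4  -0.54  2.38  2.29  0.56 -0.83] err 0.0
```

Emit:
play_rows --pt "-0.3 1 0 0 0 0 0" --pt "-0.6 1 0 0 0 0 0" --pt "-1 1 0 0 0 0 0" --pt "-1 1 0 0 0 0 0" --pt "-1 1 0 0 0 0 0" --pt "-1 1 0 0 0 0 0" --force 35

```text
clock: 5.45
position: [0.5806, 0.0547, 0.151]
ee_rot: [1.733, 1.792, 0.743]
force: [-0.4, -0.1, 1.3]
width: 0.255
```

```bash
python3 log.py; python3 - <<'E'
from w import *
s=arm.observe(); R0=Rn.from_rotvec(s["ee_rot"]); i=R0.inv()
ex=np.array([np.cos(.037),np.sin(.037),0])
print("up12",i.apply([0,0,12]).round(1),"draw-42",(i.apply(-42*ex)+i.apply([0,0,12])).round(1))
E
```

```text
5.45 [ 0.208  0.342 -0.614  2.431  2.31   0.527 -0.917] [0.5806 0.0547 0.151 ] [1.733 1.792 0.743] [-0.4 -0.1  1.3] 0.2549337167296544
up12 [-0.   8.5 -8.5] draw-42 [ -0.2 -21.1 -38.2]
```

Emit:
play_rows --pt "-1 0 3 -3 0 0 0" --pt "-1 0 6 -6 0 0 0" --pt "-1 0 8.5 -8.5 0 0 0" --pt "-1 0 8.5 -8.5 0 0 0" --pt "-1 0 8.5 -8.5 0 0 0"

```text
clock: 5.95
position: [0.5807, 0.0547, 0.1633]
ee_rot: [1.733, 1.792, 0.744]
force: [-0.5, 0.3, -0.1]
width: 0.257
```

```bash
python3 log.py; python3 - <<'E'
from w import *
s=arm.observe(); i=Rn.from_rotvec(s["ee_rot"]).inv()
print(i.apply([-44,-44*.037,0]).round(1), np.array(s["position"])-[.5806,.0547,.151])
E
```

```text
5.95 [ 0.204  0.306 -0.6    2.421  2.277  0.484 -0.887] [0.5807 0.0547 0.1633] [1.733 1.792 0.744] [-0.5  0.3 -0.1] 0.2574964063304589
[ -0.2 -31.1 -31.2] [7.56378951e-05 4.89216204e-05 1.23233482e-02]
```

Emit:
play_rows --pt "-1 0 -6 -6 0 0 0" --pt "-1 0 -12 -12 0 0 0" --pt "-1 0 -19 -19 0 0 0" --pt "-1 0 -25 -25 0 0 0" --pt "-1 0 -31 -31 0 0 0" --pt "-1 0 -31 -31 0 0 0"

```text
clock: 6.55
position: [0.5354, 0.0531, 0.1629]
ee_rot: [1.732, 1.793, 0.743]
force: [1.0, 0.3, -0.1]
width: 0.256
```

```bash
python3 log.py; python3 - <<'E'
from w import *
d=arm.get_image("side"); cv2.imwrite("pics/f.png",cv2.resize(d["img"][130:310,130:360],(690,540),interpolation=cv2.INTER_CUBIC))
s=arm.observe(); p0=s["position"];R0=Rn.from_rotvec(s["ee_rot"]); q=s["joints"]
slot=np.array([.5130,-.2680,0]); yaw=.4447; tr=np.pi/4; R=tool(yaw,tr,1)
up=lambda h,R: slot+[0,0,.062+h+.155-.078]+R.apply([0,0,.019])
Rm=tool(.2,tr,1)
W=[(np.array([.54,-.03,.20]),R0),(np.array([.54,-.12,.26]),tool(.15,tr,1)),(np.array([.535,-.2,.26]),tool(.3,tr,1)),(up(.05,R),R),(up(.004,R),R),(up(-.045,R),R)]
for p,Rr in W:
    rv=(R0.inv()*Rr).as_rotvec(); n=6
    for i in range(1,n+1): q,e=ik(p0+(p-p0)*i/n,R0*Rn.from_rotvec(rv*i/n),q,.003)
    print(p.round(3),np.degrees(np.linalg.norm(rv)).round(0),q.round(2),round(e,4)); p0,R0=p,Rr
E
```

```text
6.55 [ 0.219  0.254 -0.649  2.512  2.296  0.515 -0.958] [0.5354 0.0531 0.1629] [1.732 1.793 0.743] [ 1.   0.3 -0.1] 0.2561936222373814
[ 0.54 -0.03  0.2 ] 0.0 [ 0.5   0.22 -0.61  2.41  2.47  0.29 -0.83] 0.0
[ 0.54 -0.12  0.26] 7.0 [ 1.22  0.35 -1.21  2.26  1.01  0.21  0.99] 0.0
[ 0.535 -0.2    0.26 ] 9.0 [ 1.39  0.5  -1.21  2.13  0.24  0.34  2.08] 0.0
[ 0.525 -0.262  0.176] 8.0 [ 1.41  0.77 -1.16  2.06  0.38  0.42  2.29] 0.0
[ 0.525 -0.262  0.13 ] 0.0 [ 1.37  0.83 -1.07  2.09  0.43  0.33  2.3 ] 0.0
[ 0.525 -0.262  0.081] 0.0 [ 1.33  0.89 -0.98  2.12  0.48  0.24  2.32] 0.0
```

View pics/f.png

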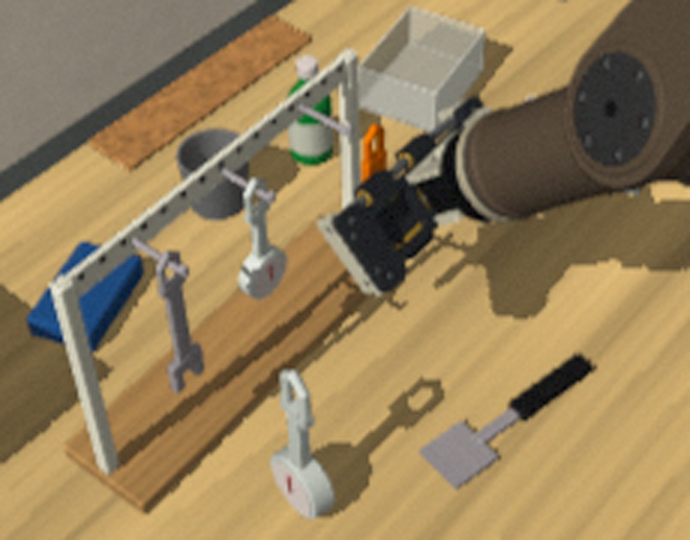

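The side view shows the lever clear of its hook, with its eye at (373,140) and the hook rod at (325,118). The wrench and gauge are still hanging. Now carrying it toward the dock.

```bash
python3 - <<'E'
from w import *
rows(np.array([.54,-.03,.20]),tool(.037,np.pi/4,1),qsim=False)
rows(np.array([.54,-.12,.26]),tool(.15,np.pi/4,1),qsim=False)
E
```

```text
n 3 d [-83.4, 26.6, -25.2] rv [0.002, 0.003, -0.002]
[-28.0, 9.0, -8.0, 0.001, 0.001, -0.001]
[-56.0, 18.0, -17.0, 0.002, 0.002, -0.001]
[-83.0, 27.0, -25.0, 0.002, 0.003, -0.002]
n 5 d [-173.4, 66.9, -69.6] rv [0.002, 0.083, -0.082]
[-35.0, 13.0, -14.0, 0.0, 0.017, -0.016]
[-69.0, 27.0, -28.0, 0.001, 0.033, -0.033]
[-104.0, 40.0, -42.0, 0.001, 0.05, -0.049]
[-139.0, 54.0, -56.0, 0.002, 0.067, -0.065]
[-173.0, 67.0, -70.0, 0.002, 0.083, -0.082]
```

Emit:
play_rows --pt "-1 -28 9 -8 0 0 0" --pt "-1 -56 18 -17 0 0 0" --pt "-1 -83 27 -25 0 0 0" --pt "-1 -113 40 -40 0 0.03 -0.03" --pt "-1 -143 53 -55 0 0.055 -0.055" --pt "-1 -173 67 -70 0.002 0.083 -0.082" --pt "-1 -173 67 -70 0.002 0.083 -0.082"

```text
clock: 7.3
position: [0.5509, -0.0412, 0.2285]
ee_rot: [1.672, 1.849, 0.839]
force: [0.7, 1.2, -0.5]
width: 0.258
```

```bash
python3 log.py; python3 - <<'E'
from w import *
rows(np.array([.535,-.2,.26]),tool(.3,np.pi/4,1))
R=tool(.4447,np.pi/4,1)
rows(np.array([.513,-.268,.062+.05+.077])+R.apply([0,0,.019]),R)
E
```

```text
7.3 [ 0.929  0.163 -0.881  2.393  3.518  0.168 -1.76 ] [ 0.5509 -0.0412  0.2285] [1.672 1.849 0.839] [ 0.7  1.2 -0.5] 0.2584575795645836
n 4 d [-154.7, 3.7, -50.3] rv [0.038, 0.107, -0.153]
[-39.0, 1.0, -13.0, 0.01, 0.027, -0.038]
[-77.0, 2.0, -25.0, 0.019, 0.054, -0.077]
[-116.0, 3.0, -38.0, 0.029, 0.081, -0.115]
[-155.0, 4.0, -50.0, 0.038, 0.107, -0.153]
end q [ 1.21  0.36 -0.87  2.29  4.4   0.18 -2.12] err 0.5528
n 6 d [-218.3, -68.0, -6.7] rv [0.041, 0.212, -0.253]
[-36.0, -11.0, -1.0, 0.007, 0.035, -0.042]
[-73.0, -23.0, -2.0, 0.014, 0.071, -0.084]
[-109.0, -34.0, -3.0, 0.02, 0.106, -0.127]
[-146.0, -45.0, -4.0, 0.027, 0.141, -0.169]
[-182.0, -57.0, -6.0, 0.034, 0.176, -0.211]
[-218.0, -68.0, -7.0, 0.041, 0.212, -0.253]
end q [ 1.24  0.6  -0.79  2.26  4.4   0.18 -1.78] err 0.6544
```

```bash
python3 kin.py; cat > jp.py <<'E'
from w import *
def show(path,n=5):
    for k in range(len(path)-1):
        for i in range(n+(k==len(path)-2)):
            q=path[k]+(path[k+1]-path[k])*i/n; M=fk(X,q,S); R=M[:3,:3]; l=R@[0,.7071,-.7071]; g=M[:3,3]-.019*R[:,2]
            print(k,i,"tcp",M[:3,3].round(3),"z",R[:,2].round(2),"lev",l.round(2),"foot",(g-.077*l).round(3),"top",(g+.0975*l).round(3))
E
python3 - <<'E'
from jp import *
qn=arm.observe()["joints"]; R=tool(.4447,np.pi/4,1); p=np.array([.513,-.268,.062+.06+.077])+R.apply([0,0,.019])
best=None
for q0 in ([1.2,.6,-.8,2.1,.5,.4,2.2],[1.3,.7,-1.,2.1,.8,.4,1.9],[1.0,.5,-.5,2.1,-.3,.5,2.6]):
    qd,e=ik(p,R,np.array(q0),.05); qd,e=ik(p,R,qd,.003); print("dockhi",qd.round(2),round(e,4))
    if best is None: best=qd
np.save("qd.npy",best)
qa=qn.copy(); qa[4]=2.2;qa[6]=-.5;qa[5]=.45
qb=.5*(qa+best); qb[5]=.5; qb[1]-=.08
show([qn,qa,qb,best],4)
E
```

```text
0.0008018570335041492 [ 2.6590e-01  5.8730e-01 -6.3200e-02  8.1000e-03  4.4880e-01  1.7000e-03
  3.8490e-01 -1.0980e-01  6.2100e-02  3.5500e-02 -5.4400e-02 -2.5400e-02
 -1.5700e-02  3.0764e+00] [-1  1 -1  1 -1  1 -1] rms 0.004529649021455057 0.014731568087977487
dockhi [ 1.57  0.73 -1.21  2.08  0.07  0.43  2.58] 0.0
dockhi [ 1.57  0.73 -1.21  2.08  0.07  0.43  2.58] 0.0
dockhi [ 1.55  0.7  -1.17  2.08 -0.03  0.43  2.68] 0.0
0 0 tcp [ 0.566 -0.047  0.237] z [ 0.74  0.08 -0.67] lev [-0.05 -0.02  1.  ] foot [ 0.555 -0.047  0.173] top [ 0.547 -0.051  0.348]
0 1 tcp [ 0.584 -0.071  0.257] z [ 0.79  0.02 -0.62] lev [-0.12  0.01  0.99] foot [ 0.578 -0.072  0.193] top [ 0.558 -0.07   0.366]
0 2 tcp [ 0.592 -0.11   0.27 ] z [ 0.81 -0.08 -0.58] lev [-0.15  0.08  0.98] foot [ 0.589 -0.115  0.206] top [ 0.562 -0.101  0.377]
0 3 tcp [ 0.585 -0.159  0.272] z [ 0.79 -0.2  -0.58] lev [-0.14  0.17  0.98] foot [ 0.581 -0.168  0.208] top [ 0.557 -0.139  0.379]
1 0 tcp [ 0.559 -0.208  0.262] z [ 0.72 -0.33 -0.61] lev [-0.05  0.25  0.97] foot [ 0.55  -0.221  0.199] top [ 0.54  -0.177  0.367]
1 1 tcp [ 0.
[... 313 characters left out ...]
 0.9 ] foot [ 0.458 -0.317  0.131] top [ 0.51  -0.261  0.288]
2 0 tcp [ 0.47  -0.299  0.163] z [ 0.41 -0.25 -0.88] lev [0.36 0.29 0.89] foot [ 0.435 -0.317  0.112] top [ 0.497 -0.266  0.266]
2 1 tcp [ 0.469 -0.28   0.141] z [ 0.4  -0.09 -0.91] lev [0.35 0.22 0.91] foot [ 0.434 -0.295  0.088] top [ 0.495 -0.257  0.247]
2 2 tcp [ 0.479 -0.262  0.138] z [ 0.45  0.07 -0.89] lev [0.29 0.14 0.95] foot [ 0.449 -0.274  0.082] top [ 0.499 -0.249  0.247]
2 3 tcp [ 0.5   -0.253  0.154] z [ 0.53  0.21 -0.82] lev [0.17 0.06 0.98] foot [ 0.477 -0.262  0.093] top [ 0.506 -0.251  0.265]
2 4 tcp [ 0.525 -0.262  0.186] z [ 0.64  0.3  -0.71] lev [0. 0. 1.] foot [ 0.513 -0.268  0.122] top [ 0.513 -0.268  0.296]
```

```bash
sed -i '$d' kin.jsonl; python3 -c "
from h import *
arm.get_image('side');arm.get_image('side')"; python3 log.py; python3 kin.py; python3 - <<'E'
from jp import *
s=arm.observe(); qn=s["joints"]; R=tool(.4447,np.pi/4,1); p=np.array([.513,-.268,.062+.09+.077])+R.apply([0,0,.019])
qd,e=ik(p,R,np.array([1.2,.6,-.8,2.1,.5,.4,2.2]),.05); qd,e=ik(p,R,qd,.003); print("dockhi",qd.round(2),round(e,4))
qa=qn.copy(); qa[4]=2.2;qa[6]=-.5;qa[5]=.45
qb=.5*(qa+qd); qb[5]=.5
ori=lambda q: Rn.from_matrix(fk(X,q,S)[:3,:3])
W=[(np.array([.57,-.08,.27]),ori(qn+(qa-qn)*.5)),(np.array([.55,-.15,.28]),ori(qa)),(np.array([.53,-.2,.28]),ori(.5*(qa+qb))),(np.array([.52,-.24,.27]),ori(qb)),(np.array([.51,-.25,.26]),ori(.5*(qb+qd))),(p,R)]
p0=s["position"];R0=Rn.from_rotvec(s["ee_rot"]);q=qn; Rb=R0;pb=p0
for p,Rr in W:
    rv=(R0.inv()*Rr).as_rotvec(); n=6; em=0
    for i in range(1,n+1): q,e=ik(p0+(p-p0)*i/n,R0*Rn.from_rotvec(rv*i/n),q,.003); em=max(e,em)
    l=Rr.apply([0,.7071,-.7071]); print(p.round(3),np.degrees(np.linalg.norm(rv)).round(0),q.round(2),round(em,4),"lev",l.round(2),"footz",((p-.019*Rr.apply([0,0,1]))-.077*l).round(3)); p0,R0=p,Rr
    print("   ",np.r_[(Rb.inv().apply(p-pb)*1000).round(0),(Rb.inv()*Rr).as_rotvec().round(3)].tolist())
E
```

```text
7.4 [ 0.929  0.163 -0.881  2.393  3.516  0.168 -1.756] [ 0.5512 -0.0418  0.2286] [1.67  1.849 0.838] [0.  0.5 0. ] 0.2542999787256704
0.0008013667567307494 [ 2.6590e-01  5.8720e-01 -6.3200e-02  8.1000e-03  4.4880e-01  1.7000e-03
  3.8490e-01 -1.0980e-01  6.2100e-02  3.5400e-02 -5.4400e-02 -2.5300e-02
 -1.5700e-02  3.0763e+00] [-1  1 -1  1 -1  1 -1] rms 0.004528260292257554 0.014712076131016771
dockhi [ 1.58  0.66 -1.21  2.05 -0.06  0.49  2.66] 0.0
[ 0.57 -0.08  0.27] 13.0 [ 0.58  0.06 -0.53  2.44  3.08  0.31 -1.44] 0.0 lev [-0.15  0.08  0.98] footz [ 0.567 -0.085  0.205]
    [-39.0, 41.0, -19.0, -0.119, -0.193, 0.016]
[ 0.55 -0.15  0.28] 15.0 [ 0.18  0.02 -0.2   2.4   2.05  0.36 -0.51] 0.0 lev [-0.05  0.25  0.97] footz [ 0.54  -0.163  0.217]
    [-106.0, 31.0, -48.0, -0.038, -0.447, 0.03]
[ 0.53 -0.2   0.28] 16.0 [ 0.31  0.02 -0.23  2.21  0.86  0.4   0.87] 0.0 lev [0.21 0.3  0.93] footz [ 0.504 -0.216  0.223]
    [-153.0, 15.0, -67.0, 0.233, -0.466, -0.033]
[ 0.52 -0.24  0.27] 16.0 [ 0.68  0.1  -0.4   2.02  0.17  0.6   1.82] 0.0 lev [0.37 0.22 0.9 ] footz [ 0.484 -0.253  0.218]
    [-192.0, -2.0, -72.0, 0.428, -0.266, -0.082]
[ 0.51 -0.25  0.26] 18.0 [ 1.1   0.21 -0.62  1.96 -0.28  0.72  2.54] 0.0 lev [0.3  0.1  0.95] footz [ 0.479 -0.26   0.204]
    [-201.0, -16.0, -74.0, 0.357, 0.038, -0.149]
[ 0.525 -0.262  0.216] 21.0 [ 1.58  0.66 -1.2   2.05 -0.07  0.49  2.68] 0.0 lev [0. 0. 1.] footz [ 0.513 -0.268  0.152]
    [-216.0, -39.0, -34.0, 0.041, 0.213, -0.252]
```

```bash
cat > kin.py <<'E'
from h import *; import json
from scipy.optimize import least_squares
from scipy.spatial.transform import Rotation as Rn
S=np.array([-1,1,-1,1,-1,1,-1.]); AX="zyzyzyz"
L0=np.zeros((8,6)); L0[0,2]=.266; L0[2,2]=.58; L0[4,2]=.445; L0[6,2]=.36; L0[7,5]=np.pi
def fk(x,q,S=S):
    L=np.reshape(x,(8,6)); R=Rn.identity(); p=np.zeros(3)
    for i in range(8):
        p=p+R.apply(L[i,:3]); R=R*Rn.from_rotvec(L[i,3:])
        if i<7: R=R*Rn.from_euler(AX[i],S[i]*q[i])
    M=np.eye(4); M[:3,:3]=R.as_matrix(); M[:3,3]=p; return M
def data():
    r=[[[1.14339387,.43518928,.02500616,1.57409081,-.01157313,1.1340026,-.07509573],[.19920794,-.59186723,.22596874],[-2.55070462,1.83269892,.0021213412]]]
    return r+[json.loads(l) for l in open("kin.jsonl")]
def fit():
    D=data()
    def f(x):
        e=[]
        for q,p,r in D:
            M=fk(x,q); e+=list((M[:3,3]-p)); e+=list(.3*(Rn.from_matrix(M[:3,:3]).inv()*Rn.from_rotvec(r)).as_rotvec())
        d=np.reshape(x,(8,6))-L0; return np.r_[e,.01*d[:,:3].ravel(),.01*d[:,3:].ravel()]
    o=least_squares(f,L0.ravel()); return o.x,f(o.x)[:-48]
if __name__=="__main__":
    x,e=fit(); print(x.reshape(8,6).round(3)); e=e.reshape(-1,6); print("rms mm per pose",(1000*np.sqrt((e**2).sum(1))).round(1)); np.savez("model.npz",x=x,s=S)
E
python3 kin.py
```

```text
[[ 0.000e+00  0.000e+00  2.690e-01 -0.000e+00 -0.000e+00 -0.000e+00]
 [-0.000e+00 -1.800e-02  3.000e-03  0.000e+00  0.000e+00 -0.000e+00]
 [ 0.000e+00 -1.800e-02  5.690e-01 -0.000e+00 -0.000e+00 -0.000e+00]
 [-0.000e+00 -8.000e-03 -1.100e-02  0.000e+00  0.000e+00 -0.000e+00]
 [ 0.000e+00 -8.000e-03  4.360e-01 -0.000e+00  0.000e+00 -0.000e+00]
 [ 0.000e+00 -0.000e+00 -9.000e-03  0.000e+00 -0.000e+00 -0.000e+00]
 [ 0.000e+00 -0.000e+00  3.650e-01 -0.000e+00 -0.000e+00 -0.000e+00]
 [-0.000e+00 -0.000e+00  5.000e-03  0.000e+00 -0.000e+00  3.142e+00]]
rms mm per pose [0. 0. 0. 0. 0. 0. 0. 0. 0. 0. 0. 0. 0.]
```

The link model now fits every reading exactly, so I'll re-plan the reorientation with it.

```bash
cat > go.py <<'E'
from jp import *
s=arm.observe(); qn=s["joints"]; R=tool(.4447,np.pi/4,1); c=np.array([.513,-.268,.062+.077]); f=.019*R.apply([0,0,1])
rng=np.random.default_rng(1); sol=[]
for k in range(25):
    q,e=ik(c+f+[0,0,-.045],R,rng.uniform(lo,hi),.003)
    if e<.003: sol.append((np.abs(q-qn).max(),q))
sol.sort(key=lambda x:x[0])
for m,q in sol[:8]:
    qh,e=ik(c+f+[0,0,.07],R,q,.003); print("home",q.round(2),"hi",qh.round(2),round(e,4))
E
python3 go.py
```

```text
home [ 1.61  0.97 -1.21  2.1   0.64  0.26  2.21] hi [ 1.62  0.69 -1.21  2.02 -0.04  0.43  2.68] 0.1022
home [ 1.61  0.97 -1.21  2.1   0.64  0.26  2.21] hi [ 1.62  0.69 -1.21  2.02 -0.04  0.43  2.68] 0.1022
home [ 1.61  0.97 -1.21  2.1   0.64  0.26  2.21] hi [ 1.62  0.69 -1.21  2.02 -0.04  0.43  2.68] 0.1022
home [ 1.61  0.97 -1.21  2.1   0.64  0.26  2.21] hi [ 1.62  0.69 -1.21  2.02 -0.04  0.43  2.68] 0.1022
home [ 1.61  0.97 -1.21  2.1   0.64  0.26  2.21] hi [ 1.62  0.69 -1.21  2.02 -0.04  0.43  2.68] 0.1022
home [ 1.61  0.97 -1.21  2.1   0.64  0.26  2.21] hi [ 1.62  0.69 -1.21  2.02 -0.04  0.43  2.68] 0.1022
home [ 1.61  0.97 -1.21  2.1   0.64  0.26  2.21] hi [ 1.62  0.69 -1.21  2.02 -0.04  0.43  2.68] 0.1022
home [ 1.59  0.95 -1.17  2.1   0.5   0.24  2.34] hi [ 1.62  0.69 -1.21  2.02 -0.04  0.43  2.68] 0.1022
```

```bash
sed -i 's/+.06; hi=/+.025; hi=/; s/2.74\])-.06/2.74])-.025/' ik.py; cat > go.py <<'E'
from jp import *
s=arm.observe(); qn=s["joints"]; R=tool(.4447,np.pi/4,1); c=np.array([.513,-.268,.062+.077]); f=.019*R.apply([0,0,1])
q=np.array([ 1.59,.95,-1.17,2.1,.5,.24,2.34])
for h in (-.045,-.03,-.015,0,.01,.02,.03,.045,.06):
    q,e=ik(c+f+[0,0,h],R,q,.003); print(h,q.round(3),round(e,4))
    if h==.03: q3=q
qd=q3; np.save("qd.npy",qd)
# joint route from here, lifted
print("foot route"); qa=qn.copy(); qa[4]=2.2;qa[6]=-.5;qa[5]=.45
qb=.5*(qa+qd); qb[5]=.5; show([qn,qa,qb,qd],4)
E
python3 go.py
```

```text
-0.045 [ 1.592  0.946 -1.172  2.104  0.5    0.236  2.339] 0.0
-0.03 [ 1.609  0.931 -1.204  2.097  0.485  0.265  2.336] 0.0
-0.015 [ 1.626  0.917 -1.235  2.089  0.469  0.294  2.333] 0.0
0 [ 1.634  0.887 -1.245  2.081  0.385  0.313  2.394] 0.0
0.01 [ 1.637  0.862 -1.245  2.075  0.312  0.324  2.451] 0.0
0.02 [ 1.641  0.837 -1.245  2.068  0.244  0.336  2.504] 0.0
0.03 [ 1.645  0.813 -1.245  2.062  0.181  0.351  2.551] 0.0
0.045 [ 1.651  0.777 -1.245  2.05   0.095  0.375  2.614] 0.0
0.06 [ 1.657  0.742 -1.245  2.038  0.02   0.401  2.668] 0.0
foot route
0 0 tcp [ 0.551 -0.042  0.229] z [ 0.72  0.11 -0.68] lev [-0.03 -0.04  1.  ] foot [ 0.54  -0.041  0.165] top [ 0.534 -0.048  0.339]
0 1 tcp [ 0.571 -0.064  0.248] z [ 0.78  0.05 -0.63] lev [-0.11 -0.01  0.99] foot [ 0.564 -0.065  0.184] top [ 0.546 -0.066  0.357]
0 2 tcp [ 0.581 -0.102  0.262] z [ 0.8  -0.06 -0.59] lev [-0.15  0.07  0.99] foot [ 0.577 -0.106  0.197] top [ 0.551 -0.095  0.369]
0 3 tcp [ 0.576 -0.15   0.265] z [ 0.79 -0.19 -0.58] lev [-0.14  0.16  0.98] foot [ 0.572 -0.159  0.201] top [ 0.548 -0.131  0.372]
1 0 tcp [ 0.553 -0
[... 439 characters left out ...]
 0.9 ] foot [ 0.449 -0.302  0.089] top [ 0.506 -0.253  0.247]
2 0 tcp [ 0.459 -0.284  0.112] z [ 0.36 -0.18 -0.91] lev [0.4  0.24 0.88] foot [ 0.421 -0.298  0.061] top [ 0.491 -0.257  0.215]
2 1 tcp [ 0.461 -0.262  0.098] z [ 0.37 -0.02 -0.93] lev [0.38 0.17 0.91] foot [ 0.424 -0.275  0.045] top [ 0.491 -0.246  0.204]
2 2 tcp [ 0.475 -0.247  0.102] z [ 0.42  0.13 -0.9 ] lev [0.3  0.1  0.95] foot [ 0.444 -0.257  0.046] top [ 0.497 -0.239  0.211]
2 3 tcp [ 0.499 -0.245  0.122] z [ 0.52  0.24 -0.82] lev [0.17 0.04 0.98] foot [ 0.475 -0.252  0.062] top [ 0.506 -0.246  0.234]
2 4 tcp [ 0.525 -0.262  0.156] z [ 0.64  0.3  -0.71] lev [0. 0. 1.] foot [ 0.513 -0.268  0.092] top [ 0.513 -0.268  0.266]
```

```bash
cat > go2.py <<'E'
from jp import *
s=arm.observe(); qn=s["joints"]; R=tool(.4447,np.pi/4,1); c=np.array([.513,-.268,.062+.077])+.019*R.apply([0,0,1]); qd=np.load("qd.npy")
qa=qn.copy(); qa[4]=2.2;qa[6]=-.5;qa[5]=.45
qb=.5*(qa+qd); qb[5]=.5
ori=lambda q: Rn.from_matrix(fk(X,q,S)[:3,:3])
W=[(np.array([.565,-.08,.255]),ori(qn+(qa-qn)*.5)),(np.array([.55,-.16,.26]),ori(qa)),(np.array([.53,-.22,.24]),ori(.5*(qa+qb))),(np.array([.50,-.26,.22]),ori(qb)),(np.array([.50,-.255,.20]),ori(.5*(qb+qd))),(c+[0,0,.03],R),(c-[0,0,.045],R)]
p0=s["position"];R0=Rn.from_rotvec(s["ee_rot"]);q=qn; Rb=R0;pb=p0
for p,Rr in W:
    rv=(R0.inv()*Rr).as_rotvec(); n=6; em=0
    for i in range(1,n+1): q,e=ik(p0+(p-p0)*i/n,R0*Rn.from_rotvec(rv*i/n),q,.003); em=max(e,em)
    l=Rr.apply([0,.7071,-.7071]); print(p.round(3),np.degrees(np.linalg.norm(rv)).round(0),q.round(2),round(em,4),"lev",l.round(2),"footz",((p-.019*Rr.apply([0,0,1]))-.077*l).round(3)); p0,R0=p,Rr
    print("   ",np.r_[(Rb.inv().apply(p-pb)*1000).round(0),(Rb.inv()*Rr).as_rotvec().round(3)].tolist())
E
python3 go2.py
```

```text
[ 0.565 -0.08   0.255] 12.0 [ 0.58  0.1  -0.57  2.46  2.9   0.35 -1.26] 0.0 lev [-0.15  0.07  0.99] footz [ 0.561 -0.084  0.19 ]
    [-39.0, 27.0, -12.0, -0.113, -0.169, 0.014]
[ 0.55 -0.16  0.26] 16.0 [ 0.39  0.08 -0.44  2.44  2.1   0.45 -0.54] 0.0 lev [-0.06  0.25  0.97] footz [ 0.541 -0.173  0.197]
    [-116.0, 16.0, -35.0, -0.042, -0.435, 0.022]
[ 0.53 -0.22  0.24] 17.0 [ 0.45  0.09 -0.36  2.26  1.14  0.36  0.65] 0.0 lev [0.22 0.3  0.93] footz [ 0.503 -0.237  0.183]
    [-174.0, -16.0, -42.0, 0.247, -0.446, -0.058]
[ 0.5  -0.26  0.22] 17.0 [ 0.86  0.19 -0.57  2.07  0.33  0.52  1.75] 0.0 lev [0.4  0.24 0.88] footz [ 0.462 -0.275  0.169]
    [-211.0, -53.0, -55.0, 0.468, -0.241, -0.115]
[ 0.5   -0.255  0.2  ] 19.0 [ 1.32  0.38 -0.9   2.   -0.06  0.57  2.42] 0.0 lev [0.3  0.1  0.95] footz [ 0.468 -0.265  0.144]
    [-207.0, -67.0, -41.0, 0.364, 0.079, -0.174]
[ 0.525 -0.262  0.156] 20.0 [ 1.62  0.77 -1.19  2.06  0.01  0.34  2.72] 0.0 lev [0. 0. 1.] footz [ 0.513 -0.268  0.092]
    [-218.0, -83.0, 7.0, 0.041, 0.213, -0.252]
[ 0.525 -0.262  0.081] 0.0 [ 1.55  0.89 -1.09  2.11  0.1   0.2   2.71] 0.0 lev [0. 0. 1.] footz [ 0.513 -0.268  0.017]
    [-221.0, -138.0, 58.0, 0.041, 0.213, -0.252]
```

Emit:
play_rows --pt "-1 -13 9 -4 -0.04 -0.056 0.005" --pt "-1 -26 18 -8 -0.075 -0.112 0.01" --pt "-1 -39 27 -12 -0.113 -0.169 0.014" --pt "-1 -65 23 -20 -0.09 -0.26 0.017" --pt "-1 -91 20 -27 -0.065 -0.35 0.02" --pt "-1 -116 16 -35 -0.042 -0.435 0.022" --pt "-1 -116 16 -35 -0.042 -0.435 0.022"

```text
clock: 8.1
position: [0.549, -0.1608, 0.2594]
ee_rot: [1.692, 1.505, 0.461]
force: [0.2, -0.4, -0.1]
width: 0.255
```

```bash
python3 log.py; sed -i 's/^qa=qn.copy.*/qa=np.load("qa.npy")/' go2.py; python3 - <<'E'
import numpy as np
qn=np.array([.929,.163,-.881,2.393,2.2,.45,-.5]); np.save("qa.npy",qn)
E
sed -i 's/^W=\[.*ori(qa)),(np.array(\[.53/W=[(np.array([.53/' go2.py; python3 go2.py
```

```text
8.1 [ 0.281  0.067 -0.334  2.442  2.088  0.444 -0.542] [ 0.549  -0.1608  0.2594] [1.692 1.505 0.461] [ 0.2 -0.4 -0.1] 0.2552113732580029
[ 0.53 -0.22  0.24] 17.0 [ 0.35  0.09 -0.26  2.27  1.12  0.35  0.66] 0.0 lev [0.22 0.3  0.93] footz [ 0.503 -0.237  0.183]
    [-56.0, -29.0, 17.0, 0.258, -0.011, -0.14]
[ 0.5  -0.26  0.22] 17.0 [ 0.76  0.17 -0.45  2.08  0.28  0.51  1.8 ] 0.0 lev [0.4  0.24 0.88] footz [ 0.462 -0.275  0.169]
    [-95.0, -65.0, 20.0, 0.465, 0.187, -0.242]
[ 0.5   -0.255  0.2  ] 19.0 [ 1.23  0.34 -0.77  2.   -0.18  0.57  2.53] 0.0 lev [0.3  0.1  0.95] footz [ 0.468 -0.265  0.144]
    [-86.0, -80.0, 31.0, 0.359, 0.512, -0.274]
[ 0.525 -0.262  0.156] 20.0 [ 1.62  0.77 -1.19  2.06  0.01  0.34  2.72] 0.0 lev [0. 0. 1.] footz [ 0.513 -0.268  0.092]
    [-77.0, -98.0, 79.0, 0.025, 0.654, -0.279]
[ 0.525 -0.262  0.081] 0.0 [ 1.55  0.89 -1.09  2.11  0.1   0.2   2.71] 0.0 lev [0. 0. 1.] footz [ 0.513 -0.268  0.017]
    [-59.0, -155.0, 124.0, 0.025, 0.654, -0.279]
```

Emit:
play_rows --pt "-1 -18 -9 5 0.086 -0.004 -0.047" --pt "-1 -37 -19 11 0.172 -0.008 -0.094" --pt "-1 -56 -29 17 0.258 -0.011 -0.14" --pt "-1 -69 -41 18 0.327 0.055 -0.174" --pt "-1 -82 -53 19 0.396 0.121 -0.208" --pt "-1 -95 -65 20 0.465 0.187 -0.242" --pt "-1 -95 -65 20 0.465 0.187 -0.242" --pt "-1 -95 -65 20 0.465 0.187 -0.242"

```text
clock: 8.9
position: [0.4998, -0.254, 0.2211]
ee_rot: [1.812, 1.834, 0.13]
force: [0.0, 0.9, -0.4]
width: 0.255
```

```bash
python3 log.py;  sed -i 's/^W=\[.*ori(qb)),(np.array(\[.50,-.255/W=[(np.array([.50,-.255/' go2.py; python3 go2.py
```

```text
8.9 [ 0.505  0.107 -0.275  2.223  0.697  0.353  1.218] [ 0.4998 -0.254   0.2211] [1.812 1.834 0.13 ] [ 0.   0.9 -0.4] 0.25475751169805405
[ 0.5   -0.255  0.2  ] 27.0 [ 1.28  0.36 -0.84  2.   -0.11  0.57  2.48] 0.0 lev [0.3  0.1  0.95] footz [ 0.468 -0.265  0.144]
    [6.0, -9.0, 18.0, -0.038, 0.44, -0.186]
[ 0.525 -0.262  0.156] 20.0 [ 1.62  0.77 -1.19  2.06  0.01  0.34  2.72] 0.0 lev [0. 0. 1.] footz [ 0.513 -0.268  0.092]
    [14.0, -7.0, 69.0, -0.377, 0.554, -0.226]
[ 0.525 -0.262  0.081] 0.0 [ 1.55  0.89 -1.09  2.11  0.1   0.2   2.71] 0.0 lev [0. 0. 1.] footz [ 0.513 -0.268  0.017]
    [38.0, -40.0, 132.0, -0.377, 0.554, -0.226]
```

Emit:
play_rows --pt "-1 1 -2 4 -0.01 0.09 -0.04" --pt "-1 2 -4 7 -0.015 0.18 -0.08" --pt "-1 4 -6 11 -0.02 0.27 -0.12" --pt "-1 5 -8 15 -0.03 0.36 -0.15" --pt "-1 6 -9 18 -0.038 0.44 -0.186" --pt "-1 6 -9 18 -0.038 0.44 -0.186" --pt "-1 6 -9 18 -0.038 0.44 -0.186" --pt "-1 6 -9 18 -0.038 0.44 -0.186"

```text
clock: 9.7
position: [0.5005, -0.255, 0.1999]
ee_rot: [1.673, 2.268, 0.533]
force: [-0.1, 0.2, -1.5]
width: 0.259
```

```bash
python3 log.py;  sed -i 's/^W=\[.*ori(.5\*(qb+qd))),/W=[/' go2.py; python3 go2.py
```

```text
9.7 [ 1.186  0.327 -0.71   2.006 -0.232  0.578  2.582] [ 0.5005 -0.255   0.1999] [1.673 2.268 0.533] [-0.1  0.2 -1.5] 0.2593941290132668
[ 0.525 -0.262  0.156] 20.0 [ 1.62  0.77 -1.19  2.06  0.01  0.34  2.71] 0.0 lev [0. 0. 1.] footz [ 0.513 -0.268  0.092]
    [-14.0, -1.0, 49.0, -0.323, 0.086, -0.118]
[ 0.525 -0.262  0.081] 0.0 [ 1.55  0.89 -1.09  2.11  0.1   0.2   2.71] 0.0 lev [0. 0. 1.] footz [ 0.513 -0.268  0.017]
    [-14.0, -34.0, 116.0, -0.323, 0.086, -0.118]
```

Emit:
play_rows --pt "-1 -2 0 8 -0.054 0.014 -0.02" --pt "-1 -5 0 16 -0.108 0.029 -0.04" --pt "-1 -7 0 24 -0.162 0.043 -0.06" --pt "-1 -9 0 33 -0.215 0.057 -0.08" --pt "-1 -12 -1 41 -0.27 0.072 -0.1" --pt "-1 -14 -1 49 -0.323 0.086 -0.118" --pt "-1 -14 -1 49 -0.323 0.086 -0.118" --pt "-1 -14 -1 49 -0.323 0.086 -0.118" --pt "-1 -14 -1 49 -0.323 0.086 -0.118"

```text
clock: 10.6
position: [0.5254, -0.2608, 0.1565]
ee_rot: [1.373, 2.181, 0.901]
force: [0.2, 0.7, -0.8]
width: 0.255
```

```bash
python3 log.py; python3 - <<'E'
from h import *
d=arm.get_image("wrist"); np.savez("w4.npz",**d); cv2.imwrite("pics/g.png",cv2.resize(d["img"],(768,576)))
t=arm.get_image("top"); np.savez("t4.npz",**t)
s=dict(arm.observe()); print(pix(d,[[.513,-.268,.062]]))
p=cloud(d); hsv=cv2.cvtColor(d["img"],cv2.COLOR_BGR2HSV)
m=(hsv[...,0]<14)&(hsv[...,1]>190)&(hsv[...,2]>50)&(np.hypot(p[...,0]-.513,p[...,1]+.268)<.06)&(p[...,2]>.07)
ex=np.array([np.cos(.4447),np.sin(.4447)]);ey=np.array([-ex[1],ex[0]]); q=p[m]; c0=np.array([.513,-.268])
for z in (.1,.11,.12,.13,.14,.16):
    k=q[abs(q[:,2]-z)<.006]
    if len(k)>5: print(z,len(k),"x",((k[:,:2]-c0)@ex*1000).round(1)[[0]],np.percentile((k[:,:2]-c0)@ex,[5,50,95]).round(4),"y",np.percentile((k[:,:2]-c0)@ey,[2,50,98]).round(4))
print("zmin",np.percentile(q[:,2],[0,1]))
E
python3 go2.py
```

```text
10.6 [ 1.617  0.766 -1.185  2.064 -0.005  0.342  2.725] [ 0.5254 -0.2608  0.1565] [1.373 2.181 0.901] [ 0.2  0.7 -0.8] 0.25470703076116175
[[253.50350756  95.66458034]]
0.1 10 x [-3.7] [-0.0036 -0.0033 -0.0028] y [-0.006   0.0137  0.0138]
0.11 101 x [-3.4] [-0.0039 -0.003  -0.0023] y [-0.0089  0.0072  0.014 ]
0.12 534 x [-4.6] [-0.0041 -0.0031 -0.0022] y [-0.0087  0.0044  0.0137]
0.13 814 x [-3.6] [-0.0041 -0.0032 -0.0022] y [-0.0089  0.0022  0.0134]
0.14 729 x [-3.3] [-0.0041 -0.0031 -0.0022] y [-0.0091  0.0012  0.0132]
0.16 504 x [-4.3] [-0.0041 -0.0032 -0.002 ] y [-0.0097 -0.0023  0.0135]
zmin [0.09323821 0.11135133]
[ 0.525 -0.262  0.156] 0.0 [ 1.62  0.77 -1.19  2.06  0.01  0.34  2.71] 0.0 lev [0. 0. 1.] footz [ 0.513 -0.268  0.092]
    [-1.0, -1.0, 0.0, -0.002, 0.0, 0.003]
[ 0.525 -0.262  0.081] 0.0 [ 1.55  0.89 -1.09  2.11  0.1   0.2   2.71] 0.0 lev [0. 0. 1.] footz [ 0.513 -0.268  0.017]
    [-1.0, -54.0, 53.0, -0.002, 0.0, 0.003]
```

View pics/g.png

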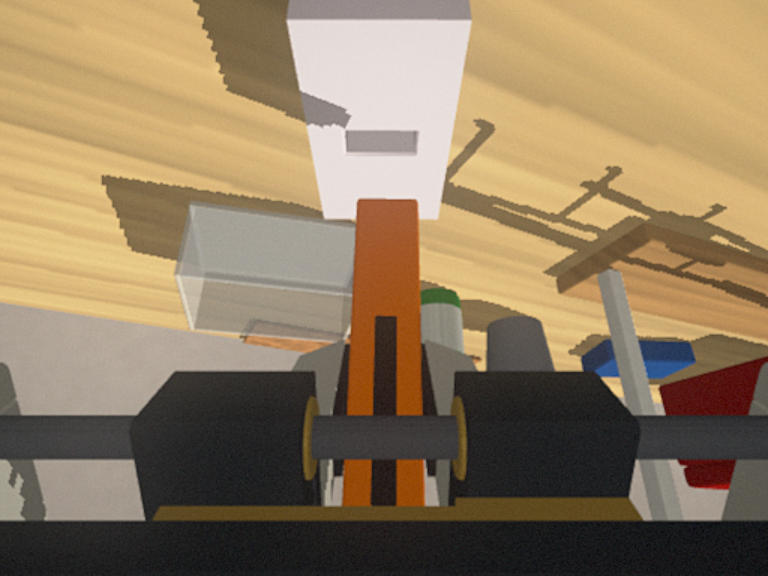

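The wrist view has the lever's foot edge at (357–417, 200) and the slot mouth at (346–418, 131–155), so both can be measured in one picture.

```bash
python3 - <<'E'
from h import *
d=dict(np.load("w4.npz")); ex=np.array([np.cos(.4447),np.sin(.4447)]);ey=np.array([-ex[1],ex[0]]); c0=np.array([.513,-.268])
g=d["img"].astype(float).mean(-1)
# sub-pixel slot edges
col=g[78:112,238:272].mean(1); print("rows",list(zip(range(78,112),col.round(0).astype(int))))
row=g[91:100,222:288].mean(0); print("cols",list(zip(range(222,288),row.round(0).astype(int))))
p=cloud(d); b=(abs(p[...,2]-.062)<.004)&(np.hypot(p[...,0]-.513,p[...,1]+.268)<.08); q=p[b]
r=(q[:,:2]-c0); print("block x",np.percentile(r@ex,[.2,99.8]).round(4),"y",np.percentile(r@ey,[.5,99.5]).round(4),"z",np.median(q[:,2]))
E
```

```text
rows [(78, np.int64(225)), (79, np.int64(226)), (80, np.int64(226)), (81, np.int64(226)), (82, np.int64(226)), (83, np.int64(226)), (84, np.int64(226)), (85, np.int64(230)), (86, np.int64(217)), (87, np.int64(162)), (88, np.int64(150)), (89, np.int64(154)), (90, np.int64(154)), (91, np.int64(155)), (92, np.int64(155)), (93, np.int64(155)), (94, np.int64(154)), (95, np.int64(155)), (96, np.int64(154)), (97, np.int64(155)), (98, np.int64(154)), (99, np.int64(153)), (100, np.int64(149)), (101, np.int64(176)), (102, np.int64(202)), (103, np.int64(199)), (104, np.int64(224)), (105, np.int64(228)), (106, np.int64(226)), (107, np.int64(226)), (108, np.int64(226)), (109, np.int64(226)), (110, np.int64(226)), (111, np.int64(226))]
cols [(222, np.int64(225)), (223, np.int64(225)), (224, np.int64(226)), (225, np.int64(225)), (226, np.int64(225)), (227, np.int64(226)), (228, np.int64(233)), (229, np.int64(238)), (230, np.int64(197)), (231, np.int64(132)), (232, np.int64(153)), (233, np.int64(153)), (234, np.int64(154)), (235, np.int64(153)), (236, np.int64(153)), (237, np.int64(153)), (238, np.i
[... 456 characters left out ...]
, np.int64(154)), (260, np.int64(155)), (261, np.int64(154)), (262, np.int64(154)), (263, np.int64(154)), (264, np.int64(155)), (265, np.int64(155)), (266, np.int64(155)), (267, np.int64(154)), (268, np.int64(156)), (269, np.int64(154)), (270, np.int64(154)), (271, np.int64(156)), (272, np.int64(155)), (273, np.int64(154)), (274, np.int64(155)), (275, np.int64(150)), (276, np.int64(140)), (277, np.int64(160)), (278, np.int64(201)), (279, np.int64(227)), (280, np.int64(228)), (281, np.int64(227)), (282, np.int64(225)), (283, np.int64(226)), (284, np.int64(225)), (285, np.int64(227)), (286, np.int64(226)), (287, np.int64(226))]
block x [-0.0563  0.0558] y [-0.0298  0.0297] z 0.0614116499836143
```

Emit:
play_rows --pt "-1 -1 -1 -1 0 0 0" --pt "-1 -2 -5 3 0 0 0" --pt "-1 -2 -10 8 0 0 0" --pt "-1 -2 -15 13 0 0 0" --pt "-1 -2 -19 17 0 0 0" --pt "-1 -2 -19 17 0 0 0" --pt "-1 -2 -19 17 0 0 0"

```text
clock: 11.4
position: [0.5249, -0.2636, 0.131]
ee_rot: [1.373, 2.181, 0.9]
force: [0.1, 0.5, -0.2]
width: 0.259
```

```bash
cat > chk.py <<'E'
from w import *
import sys
d=arm.get_image("wrist"); cv2.imwrite(sys.argv[1],cv2.resize(d["img"][40:220,160:350],(760,720))[:600])
p=cloud(d); hsv=cv2.cvtColor(d["img"],cv2.COLOR_BGR2HSV)
m=(hsv[...,0]<14)&(hsv[...,1]>190)&(hsv[...,2]>50)&(np.hypot(p[...,0]-.513,p[...,1]+.268)<.06)&(p[...,2]>.055)
ex=np.array([np.cos(.4447),np.sin(.4447)]);ey=np.array([-ex[1],ex[0]]); q=p[m]; c0=np.array([.513,-.268])
for z in (.07,.08,.09,.1,.11,.12,.13,.14):
    k=q[abs(q[:,2]-z)<.006]
    if len(k)>5: print(z,len(k),"x",np.percentile((k[:,:2]-c0)@ex,[5,50,95]).round(4),"y",np.percentile((k[:,:2]-c0)@ey,[2,50,98]).round(4))
b=(abs(p[...,2]-.062)<.004)&(np.hypot(p[...,0]-.513,p[...,1]+.268)<.08); r=p[b][:,:2]-c0; print("block x",np.percentile(r@ex,[.2,99.8]).round(4),"y",np.percentile(r@ey,[.5,99.5]).round(4))
s=arm.observe(); i=Rn.from_rotvec(s["ee_rot"]); l=i.apply([0,.7071,-.7071]); R=tool(.4447,np.pi/4,1); print("lev",l.round(4),"rot err",(i.inv()*R).as_rotvec().round(4),"footz",s["position"][2]-.019*i.apply([0,0,1])[2]-.077)
rel=s["position"][:2]-R.apply([0,0,.019])[:2]-c0; print("FK rel x,y mm",(rel@ex*1000).round(2),(rel@ey*1000).round(2))
E
python3 log.py; python3 chk.py pics/h.png
```

```text
11.4 [ 1.597  0.807 -1.153  2.078  0.032  0.298  2.725] [ 0.5249 -0.2636  0.131 ] [1.373 2.181 0.9  ] [ 0.1  0.5 -0.2] 0.25920187546561757
0.07 6 x [-0.0052 -0.0046 -0.0043] y [-0.0112 -0.0111  0.0114]
0.08 13 x [-0.0056 -0.0048 -0.0043] y [-0.0111 -0.0024  0.0116]
0.09 113 x [-0.0058 -0.0046 -0.0037] y [-0.0114  0.0025  0.0114]
0.1 495 x [-0.0057 -0.0048 -0.0039] y [-0.0113  0.0014  0.0111]
0.11 816 x [-0.0058 -0.0048 -0.0039] y [-0.0113  0.0003  0.011 ]
0.12 667 x [-0.0058 -0.0049 -0.0038] y [-0.0115 -0.0028  0.011 ]
0.13 553 x [-0.0058 -0.0048 -0.0038] y [-0.0118 -0.0051  0.0111]
0.14 445 x [-0.0057 -0.0048 -0.0036] y [-0.0121 -0.0049  0.011 ]
block x [-0.0564  0.0561] y [-0.0298  0.0297]
lev [1.0e-04 2.5e-03 1.0e+00] rot err [-0.0011  0.0003  0.0028] footz 0.06763986271207366
FK rel x,y mm -0.76 -1.34
```

The lever is centred on the slot within about 0.3 mm and upright. Descending.

Emit:
play_rows --pt "-1 0 -3 3 0 0 0" --pt "-1 0 -6 6 0 0 0" --pt "-1 0 -9 9 0 0 0" --pt "-1 0 -12 12 0 0 0" --pt "-1 0 -12 12 0 0 0"

```text
clock: 11.95
position: [0.5247, -0.2636, 0.1135]
ee_rot: [1.373, 2.181, 0.901]
force: [0.9, 0.4, -1.1]
width: 0.26
```

```bash
python3 log.py; python3 chk.py pics/h.png | tail -3
```

```text
11.95 [ 1.581  0.834 -1.129  2.088  0.054  0.267  2.725] [ 0.5247 -0.2636  0.1135] [1.373 2.181 0.901] [ 0.9  0.4 -1.1] 0.2604128519244638
block x [-0.0565  0.0551] y [-0.0298  0.0297]
lev [4.0e-04 1.9e-03 1.0e+00] rot err [-0.0012 -0.0003  0.0025] footz 0.05030567440126772
FK rel x,y mm -0.81 -1.14
```

Emit:
play_rows --pt "-1 0 -4 4 0 0 0" --pt "-1 0 -8 8 0 0 0" --pt "-1 0 -12 12 0 0 0" --pt "-1 0 -16 16 0 0 0" --pt "-1 0 -20 20 0 0 0" --pt "-1 0 -20 20 0 0 0"

```text
clock: 12.6
position: [0.5245, -0.2634, 0.0846]
ee_rot: [1.374, 2.182, 0.901]
force: [-0.2, 1.0, -0.5]
width: 0.26
```

```bash
python3 log.py; python3 chk.py pics/h.png | tail -3
```

```text
12.6 [ 1.555  0.878 -1.09   2.102  0.091  0.216  2.726] [ 0.5245 -0.2634  0.0846] [1.374 2.182 0.901] [-0.2  1.  -0.5] 0.2603129364357838
block x [-0.0567  0.0489] y [-0.0298  0.0296]
lev [8.0e-04 1.2e-03 1.0e+00] rot err [-0.0013 -0.0009  0.002 ] footz 0.021613495116375628
FK rel x,y mm -0.84 -0.9
```

Free so far. I'll creep down the last ~5 mm until the floor pushes back.

Emit:
play_rows --pt "-1 0 -1 1 0 0 0" --pt "-1 0 -2 2 0 0 0" --pt "-1 0 -3 3 0 0 0" --pt "-1 0 -3.5 3.5 0 0 0" --pt "-1 0 -3.5 3.5 0 0 0"

```text
clock: 13.15
position: [0.5249, -0.2634, 0.0803]
ee_rot: [1.373, 2.181, 0.901]
force: [0.5, -0.3, 1.3]
width: 0.259
```

```bash
python3 log.py; python3 chk.py pics/h.png | tail -3
```

```text
13.15 [ 1.551  0.885 -1.084  2.104  0.097  0.208  2.726] [ 0.5249 -0.2634  0.0803] [1.373 2.181 0.901] [ 0.5 -0.3  1.3] 0.2593107161934703
block x [-0.0566  0.0396] y [-0.0298  0.0297]
lev [6.0e-04 1.3e-03 1.0e+00] rot err [-0.0011 -0.0008  0.0022] footz 0.01679849858522199
FK rel x,y mm -0.75 -0.99
```

Emit:
play_rows --pt "-1 0 -0.7 0.7 0 0 0" --pt "-1 0 -1.4 1.4 0 0 0" --pt "-1 0 -1.4 1.4 0 0 0"

```text
clock: 13.5
position: [0.5258, -0.2626, 0.08]
ee_rot: [1.37, 2.181, 0.903]
force: [-4.9, 0.9, 14.9]
width: 0.256
```

```bash
python3 log.py; python3 chk.py pics/h.png | tail -3
```

```text
13.5 [ 1.549  0.887 -1.084  2.105  0.099  0.204  2.726] [ 0.5258 -0.2626  0.08  ] [1.37  2.181 0.903] [-4.9  0.9 14.9] 0.2556496454401478
block x [-0.0566  0.0399] y [-0.0298  0.0296]
lev [-0.0015  0.0015  1.    ] rot err [ 0.0007 -0.0011  0.0039] footz 0.016377428568923505
FK rel x,y mm 0.47 -0.56
```

Emit:
play_rows --pt "-1 0 0.2 -0.2 0 0 0" --pt "-0.3 0 0.2 -0.2 0 0 0" --pt "0 0 0.2 -0.2 0 0 0" --pt "0.2 0 0.2 -0.2 0 0 0" --pt "0.2 0 0.2 -0.2 0 0 0" --pt "0.2 0 0.2 -0.2 0 0 0"

```text
clock: 14.15
position: [0.5258, -0.2626, 0.0801]
ee_rot: [1.37, 2.181, 0.903]
force: [-0.0, -0.2, 0.2]
width: 0.592
```

```bash
python3 log.py; python3 chk.py pics/h.png; python3 - <<'E'
from w import *
s=arm.observe(); R=Rn.from_rotvec(s["ee_rot"])
rows(s["position"]-R.apply([0,0,.08]),R,step=.02)
rows(s["position"]-R.apply([0,0,.08])+[-.02,-.03,.08],R)
E
```

```text
14.15 [ 1.549  0.887 -1.084  2.104  0.099  0.205  2.725] [ 0.5258 -0.2626  0.0801] [1.37  2.181 0.903] [-0.  -0.2  0.2] 0.5915003656568082
0.07 219 x [-0.0044 -0.0034 -0.0024] y [-0.0113  0.0054  0.0114]
0.08 528 x [-0.0045 -0.0034 -0.0024] y [-0.0112  0.0052  0.0114]
0.09 745 x [-0.0044 -0.0034 -0.0023] y [-0.0112 -0.004   0.0114]
0.1 372 x [-0.0045 -0.0033 -0.0021] y [-0.0112 -0.0039  0.0115]
0.11 171 x [-0.0042 -0.0032 -0.0021] y [-0.0112 -0.005   0.0118]
0.12 599 x [-0.0042 -0.0032 -0.0019] y [-0.0114 -0.005   0.0115]
0.13 68 x [-0.0042 -0.0033 -0.0022] y [-0.0113 -0.0048  0.011 ]
block x [-0.0567  0.0554] y [-0.0298  0.0296]
lev [-0.0014  0.0015  1.    ] rot err [ 0.0007 -0.001   0.0039] footz 0.016595194324045187
FK rel x,y mm 0.43 -0.58
n 5 d [-0.0, 0.0, -80.0] rv [0.0, 0.0, 0.0]
[-0.0, 0.0, -16.0, 0.0, 0.0, 0.0]
[-0.0, 0.0, -32.0, 0.0, 0.0, 0.0]
[-0.0, 0.0, -48.0, 0.0, 0.0, 0.0]
[-0.0, 0.0, -64.0, 0.0, 0.0, 0.0]
[-0.0, 0.0, -80.0, 0.0, 0.0, 0.0]
end q [ 1.76  0.84 -1.23  2.09  0.12  0.38  2.71] err 0.0
n 4 d [-18.5, 34.7, -158.5] rv [0.0, 0.0, 0.0]
[-5.0, 9.0, -40.0, 0.0, 0.0, 0.0]
[-9.0, 17.0, -79.0, 0.0, 0.0, 0.0]
[-14.0, 26.0, -119.0, 0.0, 0.0, 0.0]
[-19.0, 35.0, -158.0, 0.0, 0.0, 0.0]
end q [ 1.78  0.69 -1.24  1.95 -0.01  0.62  2.72] err 0.2997
```

Emit:
play_rows --pt "0.2 0 0 -12 0 0 0" --pt "0.2 0 0 -24 0 0 0" --pt "0.2 0 0 -36 0 0 0" --pt "0.2 0 0 -48 0 0 0" --pt "0.2 0 0 -60 0 0 0" --pt "0.2 0 0 -70 0 0 0" --pt "0.2 0 0 -70 0 0 0"

```text
clock: 14.9
position: [0.4807, -0.2849, 0.1301]
ee_rot: [1.371, 2.18, 0.901]
force: [0.2, -0.4, -0.8]
width: 0.603
```

```bash
python3 log.py; python3 chk.py pics/h.png; python3 - <<'E'
from h import *
d=arm.get_image("side"); cv2.imwrite("pics/i.png",cv2.resize(d["img"][90:300,130:390],(743,600),interpolation=cv2.INTER_CUBIC))
p=cloud(d); hsv=cv2.cvtColor(d["img"],cv2.COLOR_BGR2HSV)
m=(hsv[...,0]<14)&(hsv[...,1]>190)&(np.hypot(p[...,0]-.513,p[...,1]+.268)<.05)&(p[...,2]>.07); print("lever top z",np.percentile(p[m][:,2],[95,99,100]),"expect",.017+.1745)
E
```

```text
14.9 [ 1.73   0.841 -1.21   2.095  0.107  0.358  2.727] [ 0.4807 -0.2849  0.1301] [1.371 2.18  0.901] [ 0.2 -0.4 -0.8] 0.602655929922481
0.07 16 x [-0.004  -0.0031 -0.0024] y [-0.0111  0.0111  0.0112]
0.08 24 x [-0.0041 -0.0035 -0.0027] y [-0.0109  0.0063  0.0111]
0.09 96 x [-0.0045 -0.0035 -0.0026] y [-0.0113  0.0052  0.0115]
0.1 252 x [-0.0046 -0.0036 -0.0027] y [-0.011   0.0048  0.0113]
0.11 368 x [-0.0046 -0.0035 -0.0026] y [-0.0109  0.0043  0.0116]
0.12 392 x [-0.0046 -0.0035 -0.0026] y [-0.0112 -0.0041  0.0113]
0.13 551 x [-0.0046 -0.0035 -0.0024] y [-0.0109 -0.0008  0.0111]
0.14 251 x [-0.0045 -0.0035 -0.0025] y [-0.0108 -0.0008  0.011 ]
block x [-0.0565  0.0546] y [-0.0298  0.0297]
lev [-0.0018  0.0018  1.    ] rot err [0.0008 0.0001 0.0033] footz 0.06621577277548595
FK rel x,y mm -49.44 -1.13
lever top z [0.17218259 0.17844793 0.18001426] expect 0.1915
```

View pics/i.png

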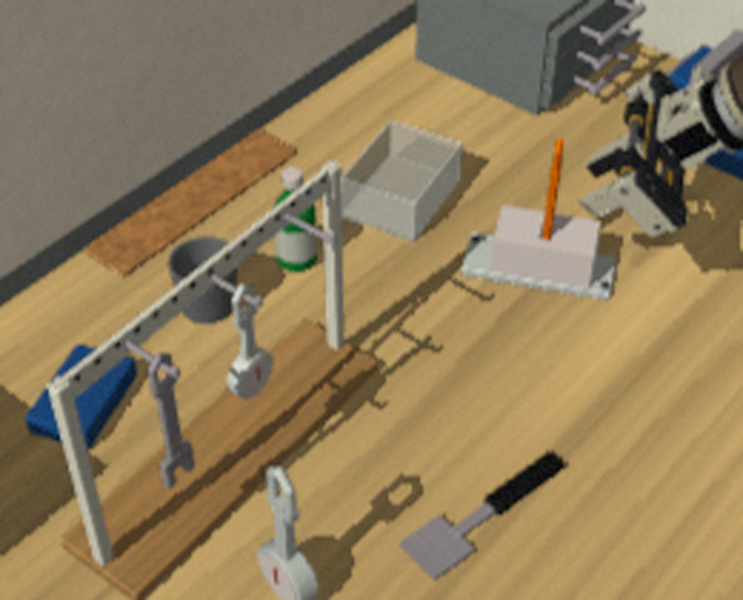

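The side picture shows the lever upright in the slot at (553,190), with the gripper clear of it. The wrench and gauge still hang, and the rest of the table looks unchanged. Handing in.

```bash
python3 -c "
from cell import arm
print(arm.sign_off())"
```

```text
the job is handed in; nothing more can be done
None
```

The orange lever is unhooked and standing upright, eye up, in the block's slot; I let go, backed the gripper off and handed the job in at about 15 s.

**How it went:** I gripped the lever 78 mm below its eye with the gripper tilted 45°, because pointing straight down would have run the gripper's body into the hook. I raised it 12 mm, drew it out about 45 mm and carried it to the dock. One carry stopped short at a wrist limit, and I reoriented the arm to get past it. The slot was at about (0.513, -0.268), from the wrist camera, and the lever was centred on it to about 0.3 mm before going in.

**Last checks:**
- **Depth:** the lever slid in freely until it met about 15 N. By the arm's own position, its foot was then at 16.4–16.8 mm height, against 17 mm expected for the slot floor.
- **Upright:** after release its face was the same distance out, within about 0.4 mm, from 70 to 140 mm height.
- **Surroundings:** the block had not moved beyond measurement noise. The wrench and gauge still hang, and nothing else looked moved in the last side picture.
- **One reading disagreed:** the side camera's depth put the lever's top at about 180 mm instead of 191.5 mm. I put this down to poor depth readings on a thin edge and did not check it further, since the floor contact and arm position both say it is fully home.

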